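Scrape the broken magnet pieces off the test plate and put the scraper away

ROBOT

A 6-joint arm with a two-finger parallel gripper is mounted at the origin on the work surface. World frame = base frame: x ahead of the robot, y to its left, z up, the work surface at z = 0. Lengths are in m, angles in rad, forces in N, time in s.
With the tool pointing down it reaches from about 0.35 to 0.775 m from the base axis. Payload 5.5 kg.
Tool frame: the origin (TCP) lies between the finger pads; the fingertips stand env.nose_length ahead of it and the grasp point (between the pads) lies 8 mm behind it (env.nose_length is the distance from the TCP to the fingertips, in m); z points along the fingers, y is the direction in which the jaws open and shut (so a half turn about z gives the same grasp; the last joint's range is limited). The gripper opens to 85 mm and grips with 20 to 120 N. Pads are 22 mm wide; open, the fingers measure 114 mm over their backs; the gripper's body (76 mm by 85 mm) begins 54 mm behind the grasp point. The pads swing forward as they close: fully open they stand 13 mm farther back than shut.
Start: joints at [0.988, 0.313, 0.046, 1.304, 0, 1.431], TCP at [0.246, 0.52, 0.242] pointing down, gripper open.
Joint ranges: [-2.76, 2.76], [-0.86, 1.69], [-1.03, 1.26], [-2.2, 2.34], [-1.47, 1.5], [-3.14, 3.14]. Speed limits (rad/s): [2.57, 2.57, 3.14, 3.14, 3.14, 3.14].

INTERFACE

Orientations are given as a unit quaternion [w, x, y, z].
In Python, from workcell import env gives the robot as it stands. The module is installed in compiled form; this text tells all that it offers.
- The arm moves only by the shell command python3 -m creep 'ROWS' [FORCE]. ROWS is a JSON object of lists of equal length, an entry for each row: "hand": the finger opening in mm, from 0 to 85.4; "delta_pos": the shift along the tool's x, y, z scaled (see below), a list of three; "turn": the turn about the tool's z scaled (see below). In form: {"hand": [hand, ...], "delta_pos": [[dx, dy, dz], ...], "turn": [turn, ...]}. A call has exactly 5 rows; each row shifts and turns the commanded pose from where the row before left it, along the tool's axes as they then stand; what a row does not reach is not made up. The controller multiplies each number of a shift by 0.8 m and each number of a turn by 5 degrees. A row lasts 1/12 s, in which the tool goes at most 41.7 mm and 7.16 degrees, less where a joint would pass 70% of its speed; a pose out of reach is approached as far as the arm can. A call with a number of a shift or a turn outside -1 to 1 is refused whole. A call with a gripper value outside its range is refused whole. The fingers move at their own pace and stop on an object; FORCE is the grip in N (left out, the last holds). Time passes only in rows, so rows that do not move let the fingers close, or fill a call up. It gives the time, the measured TCP pose, the force and the opening at its end, in the units of the state.
- env.get_state(): the state, without advancing time (a new reading comes with each control period).
- env.read_camera(name): name is "scene" or "top" or "wrist"; returns a dict with "pixels" (384x512x3 uint8, red, green, blue), "depth" (384x512 float32, m along the optical axis (not along the pixel's ray), 0 where there is no reading), "fx", "fy", "cx", "cy" (pixels), "origin" and "orientation" of the camera in the world. Camera axes: x right, y down, z forward; pixel columns grow to the right and rows downward; lengths in m; the calibration is good to about 2 mm. A picture is of the moment at which its call begins.
- env.hand_in(): hands the job in, once; it reports no verdict.
Trained networks look in the newest picture that a camera, given by its name, has taken for a name from the list of things; names that differ only in an ending like _2 or _b are one class to them, and where a whole thing is asked for, a point or a joint stands for the part that bears it (a point fixed in the world has none). Each returns a list of dicts, best first, with "score" (0 to 1); they miss things now and then, are a little off and sometimes report something else, mostly with a low value. They report only what shows in the picture. A call takes as long as a camera call.
- env.find_in(camera, target): "location" ([row, column] in pixels, amid what is visible of it).
- env.pinpoint(camera, target): "location" ([row, column] in pixels: a listed point, or the origin of a listed thing).
The state is a dict: "clock": time; "joint_pos": joint angles; "qvel": joint speeds; "tau": joint torques, N m; "tcp_pos": TCP position; "orientation": TCP orientation; "wrist_force": force on the tool from outside, world axes, zero at the start; "ft_torque": the same for the moment, N m; "finger_gap": finger opening in m.
Only numpy, scipy, OpenCV 4.12 (cv2) and the standard library are available. Lean on these libraries where they do the work, as an engineer would, in place of code of your own. Each camera call takes 0.05 s, during which the arm holds its last target.

TASK

With the wooden scraper, wipe all four broken magnet pieces off the raised steel test plate into the tray along its near edge, reaching in under the microphone beam and never touching the pieces with the gripper. Then stand the scraper on its sole in the white tool box, let go of it and close the lid. Leave everything else where it is, including the copper ring that stands on the plate, and do not bump the beam.

Things in the scene. Friction and masses are not known exactly. Their poses are not given: they have to be found in the camera images.
- stand: Fixed test stand. Origin: on the table under the plate; +x away from the tray, z up. Steel plate 215 (x) by 280 (y) mm, no rims, top 60 mm above the table, x = -100 to 115 mm. Against its near (-x) edge an open tray, outside x = -236 to -102, y = -145 to 145 mm, rim 30 mm high, walls and floor 4 mm. Fixed clutter beyond it is under 100 mm high.
- beam: Aluminium microphone beam fixed to the stand; same origin and axes as the stand. It crosses above the plate along y: x = 32 to 68, y = -180 to 180 mm, underside 270 mm above the table (210 above the plate), top 300, a microphone on it up to 326 mm. Its posts, 30 by 24 mm, stand beside the plate at x = 50, y = -166 and 166 mm.
- shard_a: Dark ferrite shard of a broken magnet ring: slightly bent bar 62 (x) by 28 (y) mm, 12 mm thick, 80 g. Origin: middle of its underside. One of four alike on the plate: two on its left half (+y, about 85 mm off the stand's middle line), two on the right; in each pair one just before or beneath the beam (x to 20 mm), one nearer the tray.
- shard_b: Dark ferrite shard of a broken magnet ring: slightly bent bar 62 (x) by 28 (y) mm, 12 mm thick, 80 g. Origin: middle of its underside. One of four alike on the plate: two on its left half (+y, about 85 mm off the stand's middle line), two on the right; in each pair one just before or beneath the beam (x to 20 mm), one nearer the tray.
- shard_c: Dark ferrite shard of a broken magnet ring: slightly bent bar 62 (x) by 28 (y) mm, 12 mm thick, 80 g. Origin: middle of its underside. One of four alike on the plate: two on its left half (+y, about 85 mm off the stand's middle line), two on the right; in each pair one just before or beneath the beam (x to 20 mm), one nearer the tray.
- shard_d: Dark ferrite shard of a broken magnet ring: slightly bent bar 62 (x) by 28 (y) mm, 12 mm thick, 80 g. Origin: middle of its underside. One of four alike on the plate: two on its left half (+y, about 85 mm off the stand's middle line), two on the right; in each pair one just before or beneath the beam (x to 20 mm), one nearer the tray.
- scraper: Wooden scraper standing on the table. Origin: centre of its flat sole. Sole block 36 (x) by 90 (y) by 22 (z) mm. A handle bar, 22 mm wide (y) by 26 mm, leans 40 degrees from vertical to -x, centre line (0, 0, 15) to (-55, 0, 81) mm, top corner at 90 mm. Pinch it across y at about (-40, 0, 63) mm, best with the fingers pointing along the handle. 200 g, mostly in the block.
- toolbox: White steel tool box, fixed, 200 (x) by 230 (y) mm, 100 mm high, walls and floor 4 mm, open on top (inside 192 by 222, 96 mm deep); brass latch on its near (-x) face. Origin: centre of its underside. The lid's hinge line runs along y at x = 100, z = 100.5 mm.
- toolbox_lid (a joint): Lid angle in rad: 0 shut, 1.57 upright, opens upwards and away to 1.75. A 6 mm plate, 200 mm from hinge to free edge, 230 mm wide; a dark knob on its outer face, on the middle line 170 mm from the hinge, stands about 50 mm out. Stiff hinge: it stays where it is left and must be pushed (about 5 N at its edge) all the way down.
- shorting_ring: Bystander: copper ring 48 mm across, 30 mm high, standing on the plate near its middle line towards the tray, between the two pairs of shards. Origin: middle of its underside.
- magnet_ring: Bystander: green magnet ring 100 mm across, 18 mm high, lying before the scraper. Origin: middle of its underside.
- horn_flange: Bystander: chrome horn flange 100 mm across, 50 mm high, standing behind the scraper. Origin: middle of its underside.

How it is judged:
By the outcome, as a careful person would: the job done as asked, in the order asked, and still so for the second after the job is handed in, with the robot touching nothing.
It also fails if it takes over 72 s, if anything falls off the work surface, if the arm or the gripper's body presses on something with over 40 N, if the wrist force passes 120 N, or if a joint passes its speed limit or range.

## Working session

There is one attempt and no reset: what is moved stays moved. The work goes in short steps, Python scripts to look and compute and a shell command to move; the robot and the scene stay as the last step left them, time stands still between calls to the robot, and variables do not carry over. Pictures are saved under pics/ and viewed, and the job is handed in when it is done.

```bash
mkdir -p pics; cat > h.py <<'E'
import numpy as np, cv2
from workcell import env
from scipy.spatial.transform import Rotation as R
def q2R(q): return R.from_quat([q[1],q[2],q[3],q[0]]).as_matrix()
def proj(c,p):
    p=(np.atleast_2d(p)-np.array(c["origin"]))@q2R(c["orientation"])
    return np.c_[c["cy"]+c["fy"]*p[:,1]/p[:,2], c["cx"]+c["fx"]*p[:,0]/p[:,2]]
def cloud(c):
    d=c["depth"]; v,u=np.indices(d.shape)
    P=np.stack([(u-c["cx"])/c["fx"]*d,(v-c["cy"])/c["fy"]*d,d],-1)
    return P@q2R(c["orientation"]).T+np.array(c["origin"])
def cam(n,save=None):
    c=env.read_camera(n)
    if save: cv2.imwrite(f"pics/{save}.png",cv2.cvtColor(c["pixels"],cv2.COLOR_RGB2BGR))
    return c
E
python3 - <<'E'
from h import *
print(env.get_state(), env.nose_length)
names=["stand","beam","shard_a","scraper","toolbox","toolbox_lid","shorting_ring","magnet_ring","horn_flange"]
for n in ["scene","top","wrist"]:
    c=cam(n,n+"0"); P=cloud(c); np.savez(n+"0.npz",**{k:np.array(v) for k,v in c.items()})
    print(n,c["origin"],c["orientation"],c["fx"],c["cx"],c["cy"])
    for t in names:
        for f in (env.find_in,env.pinpoint):
            r=f(n,t)[:5]
            for x in r:
                i,j=[int(round(k)) for k in x["location"]]
                i=min(max(i,0),383); j=min(max(j,0),511)
                print(n,f.__name__,t,round(x["score"],2),[round(k) for k in x["location"]],P[i,j].round(3))
E
```

```text
{'clock': 0.0, 'joint_pos': array([ 9.88387972e-01,  3.14004076e-01,  4.49473990e-02,  1.30358109e+00,
       -2.32228574e-05,  1.43121645e+00]), 'qvel': array([ 0.00222546, -0.00191654,  0.00191643,  0.00062829,  0.00057818,
        0.00087901]), 'tau': array([ 1.33966256e-03, -4.80621278e+01,  2.98536086e+01,  1.93456892e-02,
       -1.57143127e-04, -5.57265295e-06]), 'tcp_pos': array([0.24611279, 0.51911434, 0.24139384]), 'orientation': array([-3.14339090e-04,  2.19609453e-01,  9.75587433e-01, -8.65476508e-04]), 'wrist_force': array([-0.04698447, -0.73509457,  0.56873367]), 'ft_torque': array([-0.02653804,  0.04092694, -0.03712879]), 'finger_gap': 0.08529138661389725} 0.011
scene [ 0.60440921 -0.36104845  0.96666113] [-0.21309631  0.96472981  0.15070765 -0.03425725] 382.8803582173116 251.10153366851208 192.62765130044653
scene call stand 0.76 [218, 297] [ 0.606 -0.005  0.09 ]
scene call stand 0.67 [227, 305] [ 0.632 -0.01   0.062]
scene call beam 0.97 [207, 343] [ 0.683 -0.042  0.299]
scene call shard_a 0.73 [184, 318] [0.634 0.111 0.072]
scene call shard_a 0.72 [250, 308] [ 0.653
[... 285 characters left out ...]
0.076  0.074]
scene call shard_a 0.6 [110, 280] [0.468 0.345 0.023]
scene call shard_a 0.56 [190, 318] [0.638 0.093 0.074]
scene call scraper 0.7 [106, 278] [0.461 0.344 0.04 ]
scene call scraper 0.56 [252, 309] [ 0.656 -0.074  0.074]
scene call scraper 0.85 [109, 280] [0.467 0.347 0.025]
scene call toolbox 0.61 [347, 216] [ 0.51  -0.339  0.005]
scene call toolbox 0.63 [366, 211] [ 0.512 -0.381  0.002]
scene call toolbox_lid 0.94 [362, 267] [ 0.632 -0.333  0.001]
scene call toolbox_lid 0.2 [352, 215] [ 0.511 -0.35   0.002]Traceback (most recent call last):
  File "<stdin>", line 9, in <module>
ValueError: it knows: beam, horn_flange, magnet_ring, scraper, shard, shorting_ring, stand, toolbox
```

```bash
python3 - <<'E'
from h import *
names=["stand","beam","shard_a","scraper","toolbox","shorting_ring","magnet_ring","horn_flange"]
for n in ["scene","top","wrist"]:
    c=cam(n,n+"0"); P=cloud(c); np.savez(n+"0.npz",**{k:np.array(v) for k,v in c.items()})
    print(n,c["origin"].round(3),c["orientation"].round(3),round(c["fx"]))
    if n=="scene": names2=names[5:]
    else: names2=names
    for t in names2:
        for f,l in ((env.find_in,"f"),(env.pinpoint,"p")):
            for x in f(n,t)[:5]:
                i,j=[int(round(k)) for k in x["location"]]
                i=min(max(i,0),383); j=min(max(j,0),511)
                print(n,l,t,round(x["score"],2),[round(k) for k in x["location"]],P[i,j].round(3))
E
```

```text
scene [ 0.604 -0.361  0.967] [-0.213  0.965  0.151 -0.034] 383
scene f shorting_ring 0.52 [210, 300] [0.608 0.03  0.062]
scene p shorting_ring 0.67 [219, 295] [ 0.602 -0.01   0.094]
scene f magnet_ring 0.95 [112, 244] [0.362 0.319 0.003]
scene p magnet_ring 0.73 [116, 246] [0.371 0.308 0.   ]
scene f horn_flange 0.62 [101, 316] [0.563 0.423 0.008]
scene f horn_flange 0.52 [212, 298] [0.605 0.024 0.061]
scene p horn_flange 0.56 [104, 315] [0.563 0.41  0.008]
top [0.273 0.013 1.181] [ 0.067 -0.699  0.709 -0.068] 432
top f stand 0.52 [176, 111] [0.563 0.413 0.007]
top p stand 0.96 [149, 257] [0.618 0.004 0.066]
top f beam 0.73 [96, 253] [0.667 0.012 0.297]
top f shard_a 0.76 [160, 287] [ 0.585 -0.076  0.072]
top f shard_a 0.61 [144, 221] [0.631 0.1   0.072]
top f shard_a 0.52 [171, 227] [0.557 0.084 0.069]
top f shard_a 0.51 [138, 285] [ 0.645 -0.072  0.073]
top p shard_a 0.77 [170, 227] [0.56  0.084 0.068]
top p shard_a 0.75 [161, 288] [ 0.582 -0.078  0.07 ]
top p shard_a 0.74 [144, 221] [0.631 0.1   0.072]
top p shard_a 0.65 [140, 284] [ 0.641 -0.069  0.071]
top p shard_a 0.65 [247, 1
[... 396 characters left out ...]
op f magnet_ring 0.78 [248, 154] [0.36  0.284 0.016]
top p magnet_ring 0.9 [249, 145] [ 0.36   0.313 -0.004]
top f horn_flange 0.65 [176, 110] [0.564 0.417 0.003]
top f horn_flange 0.64 [128, 414] [ 0.611 -0.358  0.234]
top f horn_flange 0.25 [150, 255] [0.618 0.009 0.058]
top p horn_flange 0.88 [177, 113] [0.56  0.407 0.007]
wrist [0.178 0.553 0.374] [0.127 0.835 0.529 0.08 ] 283
wrist f stand 0.75 [373, 90] [0.429 0.144 0.027]
wrist p shard_a 0.58 [288, 168] [0.236 0.478 0.255]
wrist f scraper 0.59 [329, 232] [0.453 0.384 0.022]
wrist p scraper 0.64 [332, 222] [0.451 0.368 0.022]
wrist f magnet_ring 0.68 [300, 180] [0.375 0.336 0.019]
wrist p magnet_ring 0.79 [291, 166] [0.235 0.478 0.257]
```

View pics/scene0.png

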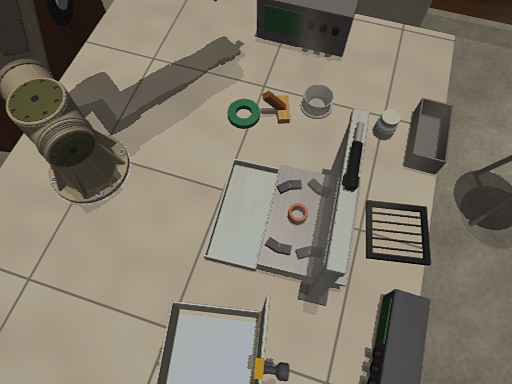

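View pics/top0.png

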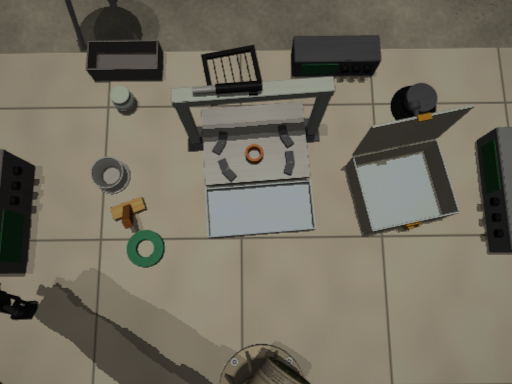

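View pics/wrist0.png

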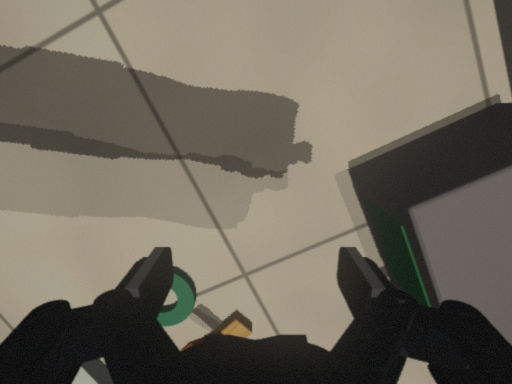

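```bash
cat > loc.py <<'E'
from h import *
def load(n):
    z=np.load(n); return {k:z[k] for k in z.files}
def rect(pts):
    return cv2.minAreaRect(pts.astype(np.float32)*1000)
E
python3 - <<'E'
from loc import *
out=[]
for n in ("top","scene"):
    c=load(n+"0.npz"); P=cloud(c); px=c["pixels"].astype(int); ok=c["depth"]>0
    def sel(x0,x1,y0,y1,z0,z1,m=None):
        k=ok&(P[...,0]>x0)&(P[...,0]<x1)&(P[...,1]>y0)&(P[...,1]<y1)&(P[...,2]>z0)&(P[...,2]<z1)
        if m is not None:k&=m
        return P[k]
    def rep(l,p):
        if len(p)<5: print(n,l,len(p));return
        r=cv2.minAreaRect((p[:,:2]*1000).astype(np.float32))
        print(n,l,len(p),np.round(r[0],1),np.round(r[1],1),round(r[2],1),"zmed",np.median(p[:,2]).round(4))
    rep("plate",sel(.45,.8,-.2,.2,.054,.066))
    rep("tray",sel(.3,.55,-.2,.2,.022,.036))
    rep("beam",sel(.5,.85,-.3,.3,.285,.31))
    rep("boxrim",sel(.3,.75,-.6,-.2,.095,.106))
    rep("lid",sel(.3,.85,-.6,-.2,.115,.6))
    rep("scr block top",sel(.38,.54,.25,.42,.017,.027))
    rep("scr handle",sel(.38,.54,.25,.42,.03,.095))
    rep("cu",sel(.5,.75,-.05,.05,.08,.1))
    # shards: z 68-76 connected comps
    m=(ok&(P[...,2]>.067)&(P[...,2]<.077)&(P[...,0]>.5)&(P[...,0]<.75)&(abs(P[...,1])<.15)).astype(np.uint8)
    k,lab=cv2.connectedComponents(m)
    for i in range(1,k):
        q=P[lab==i]
        if len(q)>12: rep("shard",q)
E
```

```text
top plate 6874 [639.3   9.6] [217.1 352. ] 3.8 zmed 0.0594
top tray 563 [463.1  -2.2] [136.  290.6] 3.9 zmed 0.0289
top beam 2396 [671.4 -57.9] [498.6 108.5] 81.8 zmed 0.2988
top boxrim 638 [ 510.3 -376. ] [201.8 232.9] 11.3 zmed 0.0991
top lid 2586 [ 631.9 -350.7] [ 56.3 231.5] 11.5 zmed 0.2374
top scr block top 487 [454.9 350.5] [207.   92.2] 25.8 zmed 0.0205
top scr handle 265 [472.7 372.8] [144.6  46.7] 23.4 zmed 0.0648
top cu 143 [601.  12.] [46.5 46.3] 69.5 zmed 0.0882
top shard 186 [653.3 -72. ] [63.9 26.3] 20.7 zmed 0.0713
top shard 192 [637.2 100.9] [27.2 64.7] 68.7 zmed 0.0714
top shard 194 [578.6 -81.8] [25.8 65. ] 85.5 zmed 0.0712
top shard 195 [561.   85.7] [63.1 26.8] 31.4 zmed 0.0715
top shard 20 [583.6  10.4] [11.5 40.2] 3.8 zmed 0.0709
scene plate 5569 [643.3   3.8] [215.4 341.3] 3.8 zmed 0.0609
scene tray 611 [4.663e+02 3.000e-01] [135.5 293.2] 3.8 zmed 0.0302
scene beam 2705 [674.3 -57.1] [499.7 108.3] 81.7 zmed 0.3006
scene boxrim 492 [ 505.9 -341.7] [200.6 164.8] 11.7 zmed 0.1
scene lid 977 [ 625.9 -306.2] [ 56.3 140.5] 11.3 zmed 0.284
scene scr block top 394 [426.8 336.6] [147.7  93.4] 25.8 zmed 0.0212
scene scr handle 273 [482.1 367.2] [149.7  40.3] 31.8 zmed 0.0589
scene cu 178 [604.5  12.1] [44.9 46.8] 16.6 zmed 0.0902
scene shard 210 [639.9 102.9] [26.1 64.4] 71.1 zmed 0.0726
scene shard 200 [564.4  86.4] [64.8 27.7] 31.7 zmed 0.0726
scene shard 20 [604.5  25. ] [31.6 10.1] 1.8 zmed 0.0721
scene shard 23 [609.8  -5.1] [37.4  9.7] 13.3 zmed 0.0714
scene shard 243 [582.7 -80.7] [27.  63.3] 84.0 zmed 0.0726
scene shard 248 [656.8 -71.1] [63.4 27.6] 21.6 zmed 0.0727
```

```bash
python3 - <<'E'
from loc import *
for n in ("top","scene"):
    c=load(n+"0.npz"); P=cloud(c); px=c["pixels"]; ok=c["depth"]>0
    hsv=cv2.cvtColor(px,cv2.COLOR_RGB2HSV)
    m=ok&(P[...,0]>.38)&(P[...,0]<.53)&(P[...,1]>.27)&(P[...,1]<.42)&(hsv[...,1]>90)&(hsv[...,0]<30)
    b=P[m&(P[...,2]>.017)&(P[...,2]<.025)]; h=P[m&(P[...,2]>.028)&(P[...,2]<.095)]
    for l,p in(("block",b),("handle",h)):
        r=cv2.minAreaRect((p[:,:2]*1000).astype(np.float32)); print(n,l,len(p),np.round(r[0],1),np.round(r[1],1),round(r[2],1),p[:,2].max())
    for z in (.03,.04,.05,.06,.07,.08):
        q=h[abs(h[:,2]-z)<.005]; print(z,len(q),(q.mean(0)*1000).round(0) if len(q) else '')
    r0,c0=proj(c,[.46,.345,.03])[0].astype(int)
    cv2.imwrite(f"pics/scr_{n}.png",cv2.cvtColor(cv2.resize(px[r0-45:r0+45,c0-60:c0+60],None,fx=6,fy=6,interpolation=cv2.INTER_NEAREST),cv2.COLOR_RGB2BGR))
E
```

```text
top block 316 [469.9 357.9] [36.9 90.6] 20.2 0.024949511269735547
top handle 216 [443.6 347.6] [70.2 22.3] 19.5 0.09093311870651966
0.03 18 [470. 354.  31.]
0.04 23 [463. 352.  40.]
0.05 23 [457. 350.  50.]
0.06 26 [447. 344.  60.]
0.07 37 [434. 342.  71.]
0.08 69 [423. 340.  80.]
scene block 174 [470.5 358.5] [38.7 92. ] 20.9 0.024936700053523775
scene handle 242 [450.4 350.5] [76.9 24.7] 21.8 0.0902897492108623
0.03 23 [472. 353.  31.]
0.04 41 [463. 349.  40.]
0.05 32 [455. 346.  50.]
0.06 34 [449. 343.  60.]
0.07 42 [437. 340.  70.]
0.08 47 [430. 340.  80.]
```

View pics/scr_top.png

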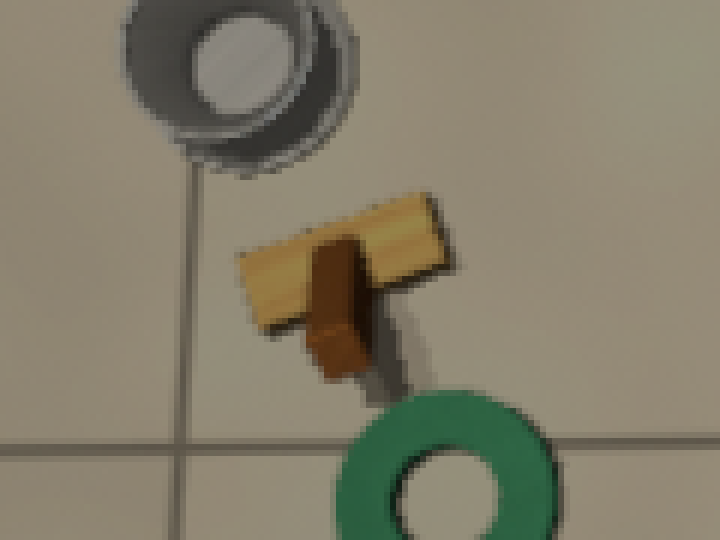

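```bash
cat > plan.py <<'E'
import sys, json
from h import *
def st():
    s=env.get_state(); M=q2R(s["orientation"]); a=np.degrees(np.arctan2(M[1,0],M[0,0]))%360
    return s,a
def show():
    s,a=st(); print("t",round(s["clock"],2),"tcp",(s["tcp_pos"]*1000).round(1),"ang",round(a,1),"F",np.round(s["wrist_force"],1),"gap",round(s["finger_gap"]*1000,1),"tilt",np.round(q2R(s["orientation"])[:,2],3))
def rows(x,y,z,ang=None,n=5,start=None):
    s,a=st(); p=s["tcp_pos"]*1000
    if start: p=np.array(start[:3],float); a=start[3]
    if ang is None: ang=a
    D=(np.array([x,y,z])-p)/n; da=((ang-a+180)%360-180)/n
    o=[];
    for i in range(n):
        c,si=np.cos(np.radians(a)),np.sin(np.radians(a))
        o.append([round(v/800,4) for v in (c*D[0]+si*D[1], si*D[0]-c*D[1], -D[2])]); a+=da
    print("step mm",np.linalg.norm(D).round(1),"turn/row",round(-da/5,3)); print(json.dumps(o))
E
python3 - <<'E'
from plan import *
show(); rows(428,342.6,140,200.3,10)
E
```

```text
t 2.65 tcp [246.4 519.6 242.3] ang 154.6 F [-0.3 -0.3  0.5] gap 85.3 tilt [ 0.  0. -1.]
step mm 27.3 turn/row -0.913
[[-0.03, -0.0103, 0.0128], [-0.0291, -0.0126, 0.0128], [-0.028, -0.0149, 0.0128], [-0.0267, -0.0171, 0.0128], [-0.0253, -0.0191, 0.0128], [-0.0237, -0.0211, 0.0128], [-0.0219, -0.0229, 0.0128], [-0.02, -0.0246, 0.0128], [-0.018, -0.0261, 0.0128], [-0.0159, -0.0274, 0.0128]]
```

```bash
python3 -m creep '{"hand":[85,85,85,85,85],"delta_pos":[[-0.03,-0.0103,0.0128],[-0.029,-0.0126,0.0128],[-0.028,-0.015,0.0128],[-0.0267,-0.017,0.0128],[-0.0253,-0.019,0.0128]],"turn":[-0.913,-0.913,-0.913,-0.913,-0.913]}'
python3 -m creep '{"hand":[85,85,85,85,85],"delta_pos":[[-0.0237,-0.021,0.0128],[-0.022,-0.023,0.0128],[-0.02,-0.0246,0.0128],[-0.018,-0.026,0.0128],[-0.016,-0.0274,0.0128]],"turn":[-0.913,-0.913,-0.913,-0.913,-0.913]}'
python3 - <<'E'
from plan import *
show(); c=cam("scene","sc1"); c=cam("top","top1"); show(); rows(428,342.6,61,200.3,5)
E
```

```text
clock: 3.07
tcp_pos: [0.3378, 0.4304, 0.1908]
orientation: [0.0, 0.02, 1.0, 0.0]
wrist_force: [0.2, 0.3, 0.0]
finger_gap: 0.0848
clock: 3.48
tcp_pos: [0.429, 0.3419, 0.1396]
orientation: [0.0, -0.178, 0.984, 0.0]
wrist_force: [0.3, 0.8, -0.2]
finger_gap: 0.0847
t 3.48 tcp [429.  341.9 139.6] ang 200.5 F [ 0.3  0.8 -0.2] gap 84.7 tilt [ 0.  0. -1.]
t 3.58 tcp [429.7 340.2 138.2] ang 200.1 F [-0.5 -0.3  0. ] gap 85.1 tilt [-0.001 -0.002 -1.   ]
step mm 15.5 turn/row -0.007
[[0.0002, 0.0007, 0.0193], [0.0002, 0.0007, 0.0193], [0.0002, 0.0007, 0.0193], [0.0002, 0.0007, 0.0193], [0.0002, 0.0007, 0.0193]]
```

View pics/sc1.png

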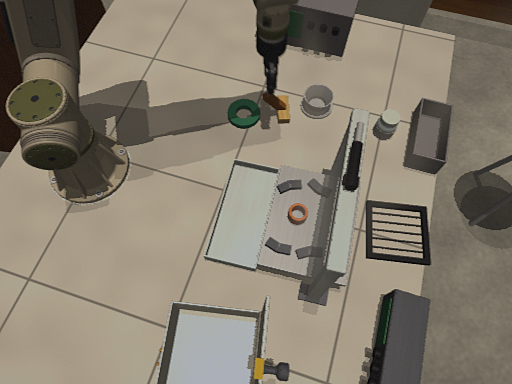

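View pics/top1.png

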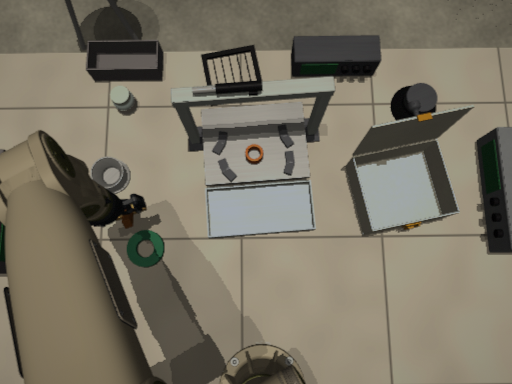

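```bash
python3 -m creep '{"hand":[85,85,85,85,85],"delta_pos":[[0.0005,0.001,0.0195],[0.0005,0.001,0.0195],[0,0.0005,0.0195],[0,0,0.0195],[0,0,0.0185]],"turn":[0,0,0,0,0]}'
python3 - <<'E'
from plan import *
show()
c=cam("scene","sc2"); P=cloud(c); s,a=st(); tcp=s["tcp_pos"]; M=q2R(s["orientation"])
for n in("scene","top"):
    c=cam(n); P=cloud(c); q=(P-tcp)@M; ok=(c["depth"]>0)&(abs(q[...,0])<.2)&(abs(q[...,1])<.15)&(q[...,2]<-.03)
    for h in range(30,400,20):
        k=ok&(q[...,2]<-h/1000)&(q[...,2]>-(h+20)/1000)
        if k.sum()>3: print(n,h,k.sum(),"x",(np.percentile(q[k][:,0],[1,99])*1000).round(),"y",(np.percentile(q[k][:,1],[1,99])*1000).round())
E
```

```text
clock: 4.0
tcp_pos: [0.4263, 0.3451, 0.0624]
orientation: [0.0, -0.176, 0.984, 0.0]
wrist_force: [-0.1, -0.2, -0.1]
finger_gap: 0.0848
t 4.0 tcp [426.3 345.1  62.4] ang 200.3 F [-0.1 -0.2 -0.1] gap 84.8 tilt [ 0.     0.001 -1.   ]
scene 30 4 x [-9. 10.] y [-69. -51.]
scene 50 61 x [-18.  12.] y [-75. -38.]
scene 70 88 x [-18.  16.] y [-74. -20.]
scene 90 145 x [-20.  17.] y [-71. -16.]
scene 110 90 x [-35.  36.] y [-42.   0.]
scene 130 150 x [-36.  34.] y [-39. -11.]
scene 150 223 x [-38.  34.] y [-39.   2.]
scene 170 100 x [-33.  34.] y [-37.  -3.]
scene 190 187 x [-37.  35.] y [-40.  -6.]
scene 210 185 x [-36.  35.] y [-44.  -1.]
scene 230 171 x [-36.  31.] y [-41. -15.]
scene 250 188 x [-46.  45.] y [-44.  -5.]
scene 270 247 x [-48.  49.] y [-51.  10.]
scene 290 396 x [-49.  48.] y [-51.  15.]
scene 310 368 x [-49.  47.] y [-50.  11.]
scene 330 422 x [-49.  39.] y [-47. -13.]
scene 350 162 x [-46.  36.] y [-43. -25.]
top 30 8 x [ 9. 14.] y [-56.  48.]
top 50 91 x [-13.  18.] y [-75.  57.]
top 70 69 x [-11.  20.] y [-73. -23.]
top 90 134 x [-9. 15.] y [-70. -30.]
top 110 57 x [-16.  39.] y [-65.   3.]
top 130 85 x [-13.  39.] y [-38.  17.]
top 150 159 x [-19.  39.] y [-38.  20.]
top 170 25 x [ 2. 37.] y [-36.   4.]
top 190 103 x [-17.  40.] y [-39.  12.]
top 210 95 x [-18.  40.] y [-46.  10.]
top 230 31 x [-17.  23.] y [-42. -33.]
top 250 45 x [-20.  48.] y [-40.  -5.]
top 270 95 x [-40.  48.] y [-50.  -8.]
top 290 225 x [-45.  47.] y [-50. -15.]
top 310 180 x [-45.  46.] y [-49. -19.]
top 330 197 x [-44.  40.] y [-47. -27.]
top 350 27 x [22. 37.] y [-42. -37.]
top 390 33 x [-25.  38.] y [-53. -46.]
```

View pics/sc2.png

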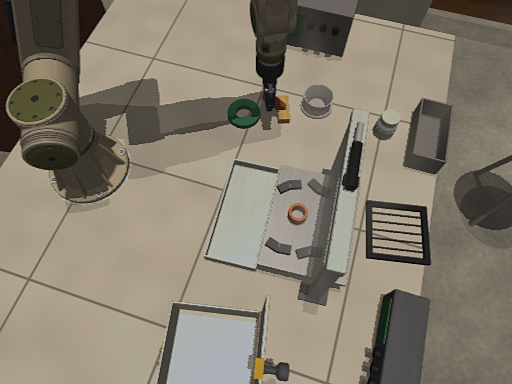

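```bash
python3 -m creep '{"hand":[10,10,10,10,10],"delta_pos":[[0,0,0],[0,0,0],[0,0,0],[0,0,0],[0,0,0]],"turn":[0,0,0,0,0]}' 80
python3 -m creep '{"hand":[10,10,10,10,10],"delta_pos":[[0,0,0],[0,0,0],[0,0,0],[0,0,0],[0,0,-0.01]],"turn":[0,0,0,0,0]}' 80
python3 - <<'E'
from plan import *
show()
E
```

```text
clock: 4.57
tcp_pos: [0.4271, 0.3447, 0.0634]
orientation: [0.001, -0.176, 0.984, 0.0]
wrist_force: [-0.3, 0.9, 0.3]
finger_gap: 0.0251
clock: 4.98
tcp_pos: [0.4256, 0.3438, 0.0695]
orientation: [-0.001, -0.176, 0.984, -0.0]
wrist_force: [-0.2, -0.2, -3.4]
finger_gap: 0.021
t 4.98 tcp [425.6 343.8  69.5] ang 200.3 F [-0.2 -0.2 -3.4] gap 21.0 tilt [-0.003 -0.001 -1.   ]
```

```bash
python3 - <<'E'
from plan import *
rows(425.6,343.8,110,200.3,2,start=[425.6,343.8,69.5,200.3]); rows(450,230,110,183.8,8,start=[425.6,343.8,110,200.3])
E
```

```text
step mm 20.2 turn/row -0.0
[[-0.0, 0.0, -0.0253], [-0.0, 0.0, -0.0253]]
step mm 14.5 turn/row 0.412
[[0.0026, -0.018, -0.0], [0.0019, -0.0181, -0.0], [0.0013, -0.0181, -0.0], [0.0006, -0.0182, -0.0], [-0.0, -0.0182, -0.0], [-0.0007, -0.0182, -0.0], [-0.0013, -0.0181, -0.0], [-0.002, -0.0181, -0.0]]
```

```bash
python3 -m creep '{"hand":[10,10,10,10,10],"delta_pos":[[0,0,-0.0253],[0,0,-0.0253],[0.0026,-0.018,0],[0.0019,-0.018,0],[0.0013,-0.018,0]],"turn":[0,0,0.412,0.412,0.412]}'
python3 -m creep '{"hand":[10,10,10,10,10],"delta_pos":[[0.0006,-0.018,0],[0,-0.018,0],[-0.0007,-0.018,0],[-0.0013,-0.018,0],[-0.002,-0.018,0]],"turn":[0.412,0.412,0.412,0.412,0.412]}'
python3 - <<'E'
from plan import *
c=cam("scene","sc3"); show(); P=cloud(c)
hsv=cv2.cvtColor(c["pixels"],cv2.COLOR_RGB2HSV)
m=(c["depth"]>0)&(hsv[...,1]>90)&(hsv[...,0]<30)&(P[...,0]>.4)&(P[...,0]<.6)&(P[...,1]>.15)&(P[...,1]<.3)
q=P[m]; print(len(q),(np.percentile(q,[1,50,99],axis=0)*1000).round())
cv2.imwrite("pics/z3.png",cv2.cvtColor(cv2.resize(c["pixels"][80:200,200:360],None,fx=5,fy=5),cv2.COLOR_RGB2BGR))
E
```

```text
clock: 5.4
tcp_pos: [0.4354, 0.3016, 0.1114]
orientation: [-0.0, -0.122, 0.992, 0.0]
wrist_force: [-0.6, 0.1, -3.0]
finger_gap: 0.021
clock: 5.82
tcp_pos: [0.4503, 0.2306, 0.1109]
orientation: [-0.001, -0.032, 0.999, -0.0]
wrist_force: [0.6, 0.3, -2.9]
finger_gap: 0.0209
t 5.87 tcp [450.8 228.5 110.8] ang 183.5 F [-0.5 -1.6 -2.5] gap 20.9 tilt [-0.001 -0.002 -1.   ]
598 [[434. 179.  53.]
 [489. 221.  74.]
 [516. 275. 523.]]
```

View pics/z3.png

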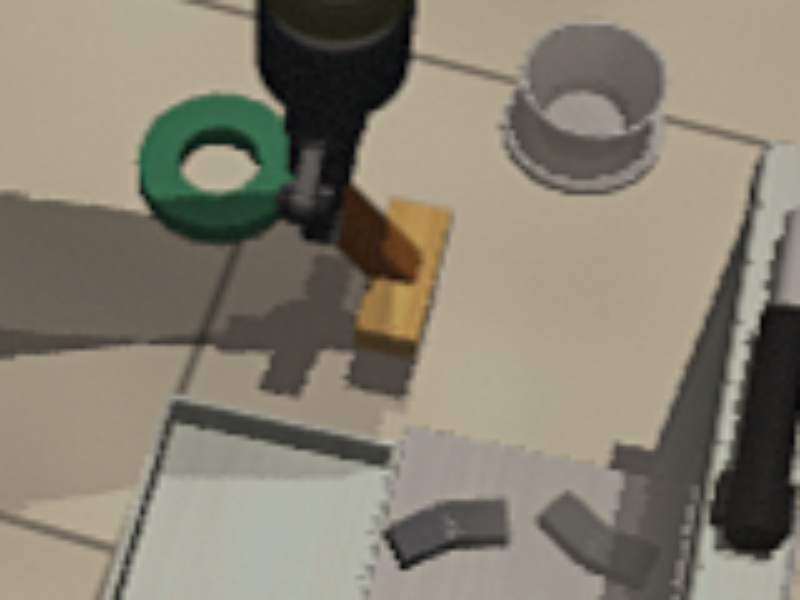

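```bash
python3 -m creep '{"hand":[10,10,10,10,10],"delta_pos":[[0,0,0.0155],[0,0,0.0155],[0,0,0.0155],[0,0,0.0145],[0,0,0]],"turn":[0,0,0,0,0]}'
python3 - <<'E'
from plan import *
show()
E
python3 -m creep '{"hand":[10,10,10,10,10],"delta_pos":[[0,0,0],[0,0,0],[0.0088,0,0.0041],[0.0082,0,0.0051],[0.0078,0,0.0059]],"turn":[0,0,0,0,0]}' 25
python3 - <<'E'
from plan import *
c=cam("scene","sc4"); show()
cv2.imwrite("pics/z4.png",cv2.cvtColor(cv2.resize(c["pixels"][80:200,200:360],None,fx=5,fy=5),cv2.COLOR_RGB2BGR))
E
```

```text
clock: 6.28
tcp_pos: [0.4498, 0.2312, 0.0619]
orientation: [-0.001, -0.033, 0.999, -0.0]
wrist_force: [1.3, 0.0, -3.5]
finger_gap: 0.0209
t 6.28 tcp [449.8 231.2  61.9] ang 183.8 F [ 1.3  0.  -3.5] gap 20.9 tilt [-0.002 -0.    -1.   ]
clock: 6.7
tcp_pos: [0.4365, 0.231, 0.0539]
orientation: [0.006, -0.033, 0.999, 0.001]
wrist_force: [2.8, -2.2, 16.6]
finger_gap: 0.0208
t 6.75 tcp [434.5 230.8  52.8] ang 183.8 F [ 2.7 -0.9  7.5] gap 21.0 tilt [ 0.009  0.001 -1.   ]
```

View pics/z4.png

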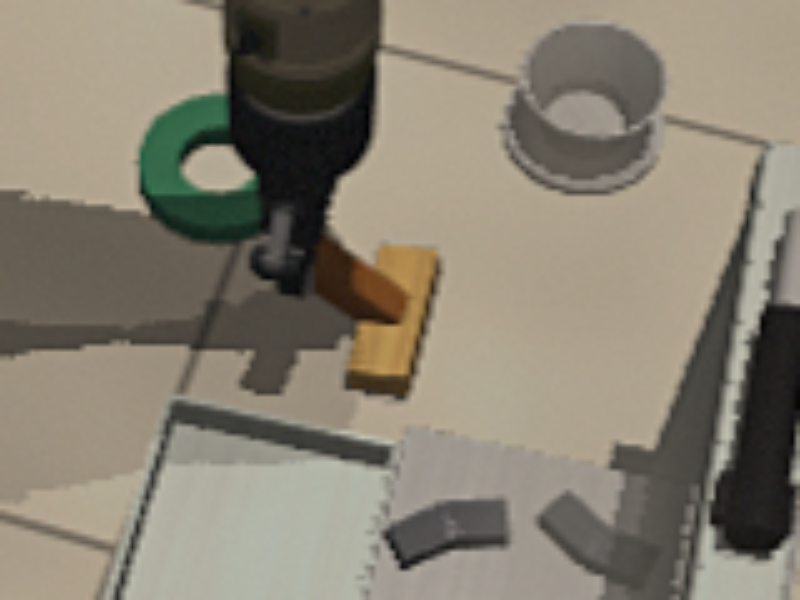

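```bash
python3 -m creep '{"hand":[10,10,10,10,10],"delta_pos":[[0.007,0,0.0066],[0.0064,0,0.0074],[0.0055,0,0.0079],[0,0,0],[0,0,0]],"turn":[0,0,0,0,0]}' 25
python3 - <<'E'
from plan import *
c=cam("scene","sc5"); show(); P=cloud(c)
cv2.imwrite("pics/z5.png",cv2.cvtColor(cv2.resize(c["pixels"][80:200,200:360],None,fx=5,fy=5),cv2.COLOR_RGB2BGR))
hsv=cv2.cvtColor(c["pixels"],cv2.COLOR_RGB2HSV)
m=(c["depth"]>0)&(hsv[...,1]>120)&(hsv[...,0]<30)&(P[...,0]>.4)&(P[...,0]<.6)&(P[...,1]>.18)&(P[...,1]<.3)
q=P[m&(P[...,2]<.2)]
for x in range(400,520,8):
    k=abs(q[:,0]*1000-x)<4
    if k.sum()>2: print(x,k.sum(),(q[k][:,2]*1000).min().round(),(q[k][:,2]*1000).max().round(), (q[k][:,1]*1000).min().round(),(q[k][:,1]*1000).max().round())
E
```

```text
clock: 7.17
tcp_pos: [0.4178, 0.2296, 0.0348]
orientation: [0.003, -0.033, 0.999, 0.0]
wrist_force: [-2.4, -2.1, 11.6]
finger_gap: 0.0212
t 7.22 tcp [417.8 229.6  34.8] ang 183.8 F [-2.1 -0.6 10.5] gap 20.8 tilt [ 0.005  0.001 -1.   ]
432 18 36.0 59.0 219.0 239.0
440 33 31.0 95.0 209.0 239.0
448 28 30.0 54.0 219.0 238.0
456 31 24.0 178.0 219.0 243.0
464 31 0.0 49.0 220.0 241.0
472 53 2.0 45.0 190.0 275.0
480 79 11.0 44.0 188.0 278.0
488 82 8.0 39.0 188.0 277.0
496 81 16.0 41.0 189.0 276.0
504 77 18.0 41.0 189.0 275.0
512 11 22.0 31.0 190.0 223.0
```

View pics/z5.png

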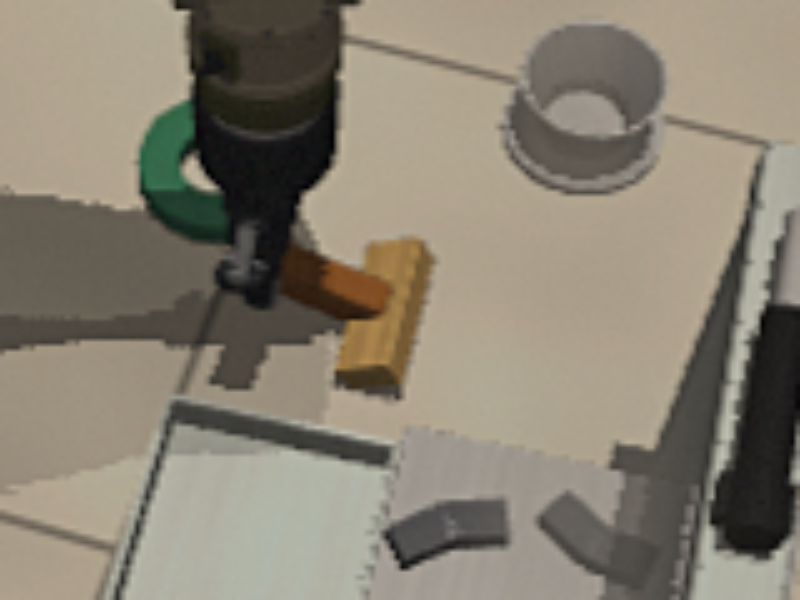

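```bash
python3 - <<'E'
from loc import *
th=np.radians(3.8); o=np.array([633.3,10.2]); Rm=np.array([[np.cos(th),np.sin(th)],[-np.sin(th),np.cos(th)]])
for n in ("top","scene"):
    c=load(n+"0.npz"); P=cloud(c)*1000; S=(P[...,:2]-o)@Rm.T; ok=c["depth"]>0
    k=ok&(abs(P[...,2]-300)<6)&(abs(S[...,1])<180)&(S[...,0]>0)&(S[...,0]<100)
    for y in (-120,-80,0,80,120):
        kk=k&(abs(S[...,1]-y)<15)
        if kk.sum()>5: print(n,y,kk.sum(),np.percentile(S[kk][:,0],[1,5,95,99]).round(1),P[kk][:,2].mean().round(1))
    k=ok&(abs(P[...,2]-60)<4)&(abs(S[...,1])<130)&(S[...,0]<0)
    print(n,"plate near edge",np.percentile(S[k][:,0],[.5,2]), "tray near", np.percentile(S[ok&(abs(P[...,2]-30)<4)&(abs(S[...,1])<120)&(S[...,0]>-300)&(S[...,0]<-110)][:,0],[1,5]))
    k=ok&(abs(P[...,2]-30)<4)&(abs(S[...,1])<200)&(S[...,0]>-220)&(S[...,0]<-120); print("tray y",np.percentile(S[k][:,1],[1,99]))
E
python3 - <<'E'
from plan import *
show(); rows(418,95,130,183.8,6); rows(545,95.2,130,183.8,4,start=[418,95,130,183.8])
E
```

```text
top -120 216 [30.4 31.4 63.4 65.8] 299.3
top -80 218 [30.1 31.4 63.9 65.7] 299.2
top 0 65 [29.6 30.5 42.2 43.5] 298.9
top 80 105 [30.1 30.4 47.9 66. ] 298.8
top 120 132 [30.4 30.9 64.4 65.4] 299.0
top plate near edge [-579.09342774 -101.75890923] tray near [-238.26070386 -238.09426877]
tray y [-146.05384986  143.76423131]
scene -120 318 [33.4 34.4 66.9 68.6] 300.6
scene -80 293 [33.6 34.6 67.3 68.8] 300.7
scene 0 56 [33.3 33.4 68.7 69.1] 300.2
scene 80 86 [33.3 33.7 68.4 69.3] 300.3
scene 120 124 [33.4 34.  67.2 68.3] 300.6
scene plate near edge [-648.05859482 -588.71565292] tray near [-234.9554763  -234.51995798]
tray y [-144.63953123  147.09477651]
t 7.22 tcp [417.8 229.6  34.8] ang 183.8 F [-2.1 -0.6 10.5] gap 20.8 tilt [ 0.005  0.001 -1.   ]
step mm 27.5 turn/row 0.0
[[0.0018, -0.028, -0.0198], [0.0018, -0.028, -0.0198], [0.0018, -0.028, -0.0198], [0.0018, -0.028, -0.0198], [0.0018, -0.028, -0.0198], [0.0018, -0.028, -0.0198]]
step mm 31.8 turn/row -0.0
[[-0.0396, -0.0026, -0.0], [-0.0396, -0.0026, -0.0], [-0.0396, -0.0026, -0.0], [-0.0396, -0.0026, -0.0]]
```

```bash
python3 -m creep '{"hand":[10,10,10,10,10],"delta_pos":[[0,0,0],[0,0,-0.03],[0,0,-0.03],[0.0018,-0.028,-0.02],[0.0018,-0.028,-0.02]],"turn":[0,0,0,0,0]}' 120
python3 -m creep '{"hand":[10,10,10,10,10],"delta_pos":[[0.0018,-0.028,-0.02],[0.0018,-0.028,0],[0.0018,-0.028,0],[0.0018,-0.028,0],[0,0,0]],"turn":[0,0,0,0,0]}' 120
python3 - <<'E'
from plan import *
c=cam("scene","sc6"); show(); P=cloud(c)*1000
cv2.imwrite("pics/z6.png",cv2.cvtColor(cv2.resize(c["pixels"][120:240,190:350],None,fx=5,fy=5),cv2.COLOR_RGB2BGR))
hsv=cv2.cvtColor(c["pixels"],cv2.COLOR_RGB2HSV)
s,a=st(); t=s["tcp_pos"]*1000
m=(c["depth"]>0)&(hsv[...,1]>120)&(hsv[...,0]<30)&(abs(P[...,0]-t[0]-50)<70)&(abs(P[...,1]-t[1])<60)
q=P[m&(P[...,2]<200)]-t
for x in range(0,110,8):
    k=abs(q[:,0]-x)<4
    if k.sum()>2: print(x,k.sum(),np.percentile(q[k][:,2],[5,95]).round(), np.percentile(q[k][:,1],[2,98]).round())
E
```

```text
clock: 7.63
tcp_pos: [0.4159, 0.1845, 0.1137]
orientation: [0.0, -0.035, 0.999, 0.0]
wrist_force: [1.1, -0.2, -2.3]
finger_gap: 0.0206
clock: 8.05
tcp_pos: [0.4157, 0.0918, 0.1286]
orientation: [-0.0, -0.031, 1.0, -0.001]
wrist_force: [0.4, 0.1, -3.4]
finger_gap: 0.0208
t 8.1 tcp [415.7  93.1 128.6] ang 183.6 F [ 0.9  0.2 -2.5] gap 20.5 tilt [-0.001  0.    -1.   ]
16 38 [ 0. 57.] [-17.   5.]
24 37 [-4. 21.] [-11.   5.]
32 37 [-6. 17.] [-11.   8.]
40 37 [-9. 13.] [-11.   8.]
48 44 [-15.  11.] [-10.  41.]
56 89 [-16.   7.] [-41.  44.]
64 105 [-19.   4.] [-43.  44.]
72 105 [-18.   1.] [-42.  43.]
80 110 [-14.   3.] [-41.  43.]
88 92 [-14.   1.] [-41.  41.]
```

View pics/z6.png

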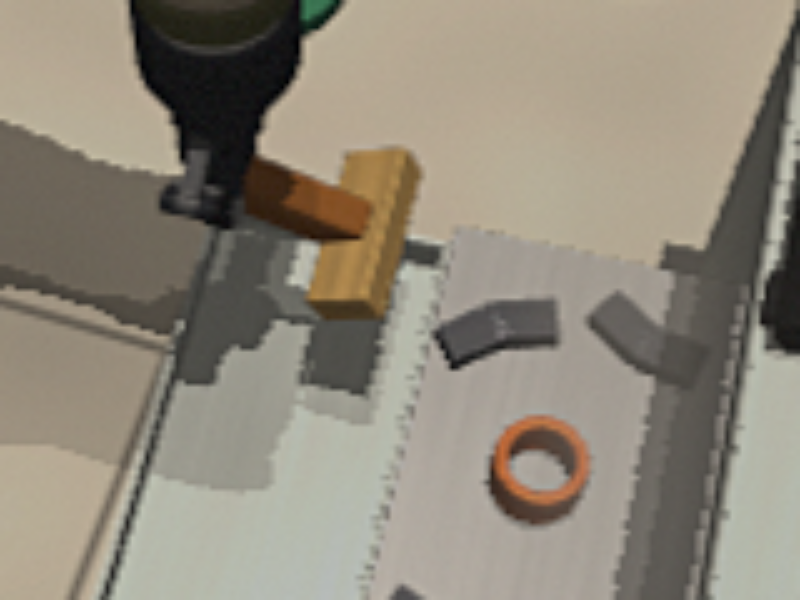

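```bash
python3 - <<'E'
from plan import *
rows(615.6,95.2,128.6,183.8,9,start=[416,93,128.6,183.7])
E
```

```text
step mm 22.2 turn/row -0.002
[[-0.0277, -0.0015, -0.0], [-0.0277, -0.0015, -0.0], [-0.0277, -0.0015, -0.0], [-0.0277, -0.0015, -0.0], [-0.0277, -0.0015, -0.0], [-0.0277, -0.0015, -0.0], [-0.0277, -0.0015, -0.0], [-0.0277, -0.0015, -0.0], [-0.0277, -0.0015, -0.0]]
```

```bash
python3 -m creep '{"hand":[10,10,10,10,10],"delta_pos":[[-0.0277,-0.0015,0],[-0.0277,-0.0015,0],[-0.0277,-0.0015,0],[-0.0277,-0.0015,0],[-0.0277,-0.0015,0]],"turn":[0,0,0,0,0]}' 
python3 -m creep '{"hand":[10,10,10,10,10],"delta_pos":[[-0.0277,-0.0015,0],[-0.0277,-0.0015,0],[-0.0277,-0.0015,0],[-0.02,-0.0015,0],[0,0,0]],"turn":[0,0,0,0,0]}'
python3 - <<'E'
from plan import *
show(); c=cam("scene","sc7"); d=cam("top","top7"); show()
s,a=st(); tcp=s["tcp_pos"]; M=q2R(s["orientation"])
cv2.imwrite("pics/z7.png",cv2.cvtColor(cv2.resize(c["pixels"][110:260,230:390],None,fx=5,fy=4),cv2.COLOR_RGB2BGR))
cv2.imwrite("pics/y7.png",cv2.cvtColor(cv2.resize(d["pixels"][60:200,150:350],None,fx=4,fy=4),cv2.COLOR_RGB2BGR))
for n,c in(("scene",c),("top",d)):
    P=cloud(c); q=(P-tcp)@M
    for z0,z1 in((.24,.27),(.27,.30),(.3,.33)):
        k=(c["depth"]>0)&(abs(q[...,0])<.05)&(abs(q[...,1])<.06)&(P[...,2]>z0)&(P[...,2]<z1)
        print(n,z0,k.sum(),np.sort(q[k][:,0])[:60:6].round(3))
E
```

```text
clock: 8.52
tcp_pos: [0.5278, 0.0969, 0.1283]
orientation: [-0.0, -0.034, 0.999, 0.0]
wrist_force: [-0.1, -0.1, -2.5]
finger_gap: 0.0204
clock: 8.93
tcp_pos: [0.6129, 0.0975, 0.128]
orientation: [0.001, -0.033, 0.999, 0.0]
wrist_force: [1.7, 0.6, -1.7]
finger_gap: 0.0207
t 8.93 tcp [612.9  97.5 128. ] ang 183.8 F [ 1.7  0.6 -1.7] gap 20.7 tilt [ 0.002  0.001 -1.   ]
t 9.03 tcp [609.4  97.4 127.7] ang 183.9 F [-1.4  0.  -2.2] gap 20.3 tilt [-0.002  0.    -1.   ]
scene 0.24 197 [-0.04  -0.036 -0.033 -0.03  -0.028 -0.025 -0.022 -0.02  -0.018 -0.015]
scene 0.27 337 [-0.041 -0.039 -0.038 -0.036 -0.034 -0.033 -0.031 -0.03  -0.029 -0.027]
scene 0.3 219 [-0.04  -0.036 -0.033 -0.03  -0.028 -0.026 -0.024 -0.022 -0.02  -0.018]
top 0.24 0 []
top 0.27 50 [-0.05  -0.049 -0.049 -0.049 -0.049 -0.048 -0.048 -0.048 -0.048]
top 0.3 2 [-0.048]
```

View pics/z7.png

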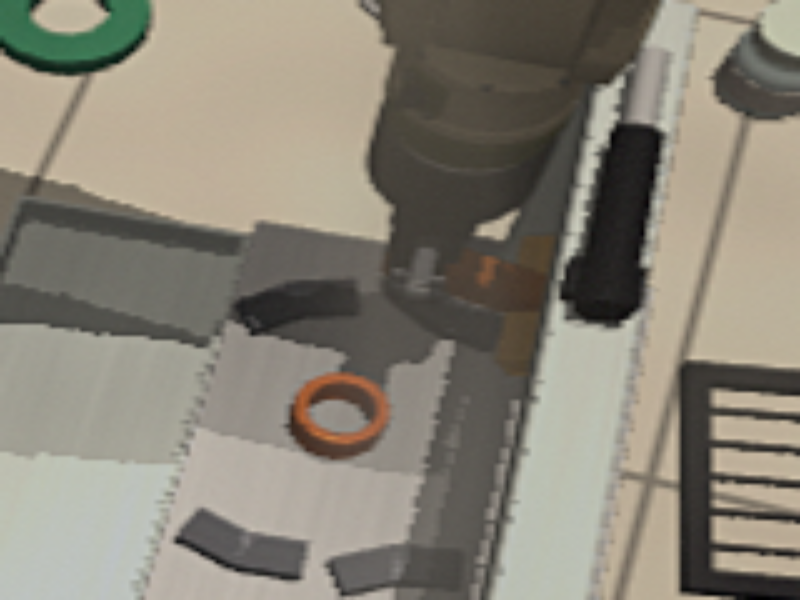

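View pics/y7.png

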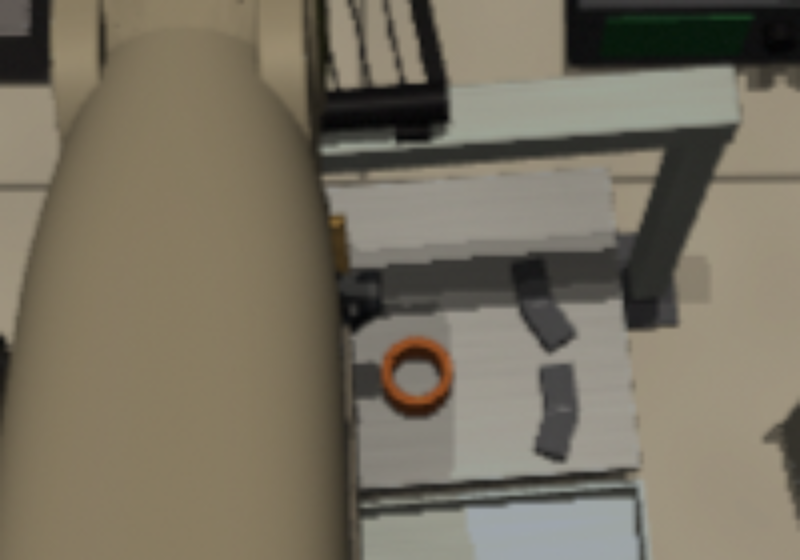

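```bash
python3 -m creep '{"hand":[10,10,10,10,10],"delta_pos":[[-0.0044,0,0],[-0.0044,0,0],[0,0,0.01],[0,0,0.01],[0,0,0.01]],"turn":[0,0,0,0,0]}' 
python3 - <<'E'
from plan import *
show()
E
python3 -m creep '{"hand":[10,10,10,10,10],"delta_pos":[[0,0,0.004],[0,0,0.003],[0,0,0.002],[0,0,0],[0,0,0]],"turn":[0,0,0,0,0]}'
python3 - <<'E'
from plan import *
show()
E
```

```text
clock: 9.45
tcp_pos: [0.6165, 0.0969, 0.104]
orientation: [-0.0, -0.033, 0.999, 0.0]
wrist_force: [-0.3, 0.2, -2.0]
finger_gap: 0.0208
t 9.45 tcp [616.5  96.9 104. ] ang 183.8 F [-0.3  0.2 -2. ] gap 20.8 tilt [-0.  0. -1.]
clock: 9.87
tcp_pos: [0.6171, 0.0968, 0.0977]
orientation: [0.0, -0.033, 0.999, 0.0]
wrist_force: [0.4, 0.2, -3.3]
finger_gap: 0.0209
t 9.87 tcp [617.1  96.8  97.7] ang 183.8 F [ 0.4  0.2 -3.3] gap 20.9 tilt [ 0.  0. -1.]
```

```bash
python3 -m creep '{"hand":[10,10,10,10,10],"delta_pos":[[0,0,0.0018],[0.005,0,0.0005],[0.008,0,0],[0.01,0,0],[0.01,0,0]],"turn":[0,0,0,0,0]}' 
python3 - <<'E'
from plan import *
show(); c=cam("scene","sc8")
cv2.imwrite("pics/z8.png",cv2.cvtColor(cv2.resize(c["pixels"][110:260,230:390],None,fx=5,fy=4),cv2.COLOR_RGB2BGR))
E
```

```text
clock: 10.28
tcp_pos: [0.5902, 0.0951, 0.096]
orientation: [0.0, -0.033, 0.999, -0.0]
wrist_force: [2.3, 0.1, -1.7]
finger_gap: 0.0207
t 10.28 tcp [590.2  95.1  96. ] ang 183.8 F [ 2.3  0.1 -1.7] gap 20.7 tilt [ 0.001  0.    -1.   ]
```

View pics/z8.png

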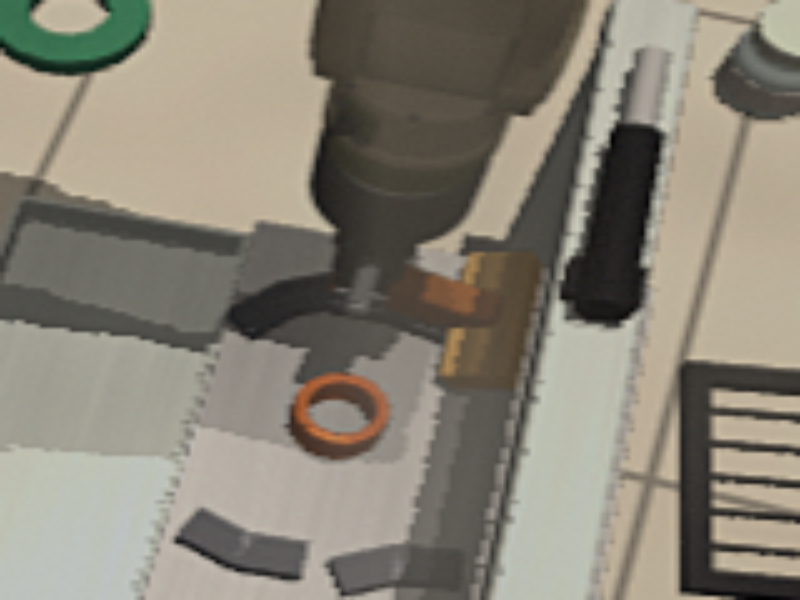

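```bash
python3 -m creep '{"hand":[10,10,10,10,10],"delta_pos":[[0.01,0,0],[0.01,0,0],[0.01,0,0],[0.01,0,0],[0.01,0,0]],"turn":[0,0,0,0,0]}' 
python3 -m creep '{"hand":[10,10,10,10,10],"delta_pos":[[0.01,0,0],[0.01,0,0],[0.01,0,0],[0.01,0,0],[0.01,0,0]],"turn":[0,0,0,0,0]}' 
python3 - <<'E'
from plan import *
show(); c=cam("scene","sc9")
cv2.imwrite("pics/z9.png",cv2.cvtColor(cv2.resize(c["pixels"][110:260,200:360],None,fx=5,fy=4),cv2.COLOR_RGB2BGR))
E
```

```text
clock: 10.75
tcp_pos: [0.5502, 0.0924, 0.0961]
orientation: [0.0, -0.033, 0.999, -0.0]
wrist_force: [1.7, -0.8, 0.0]
finger_gap: 0.0203
clock: 11.17
tcp_pos: [0.5102, 0.0897, 0.0959]
orientation: [0.0, -0.033, 0.999, 0.0]
wrist_force: [1.9, 0.1, -0.7]
finger_gap: 0.0208
t 11.17 tcp [510.2  89.7  95.9] ang 183.8 F [ 1.9  0.1 -0.7] gap 20.8 tilt [ 0.  0. -1.]
```

View pics/z9.png

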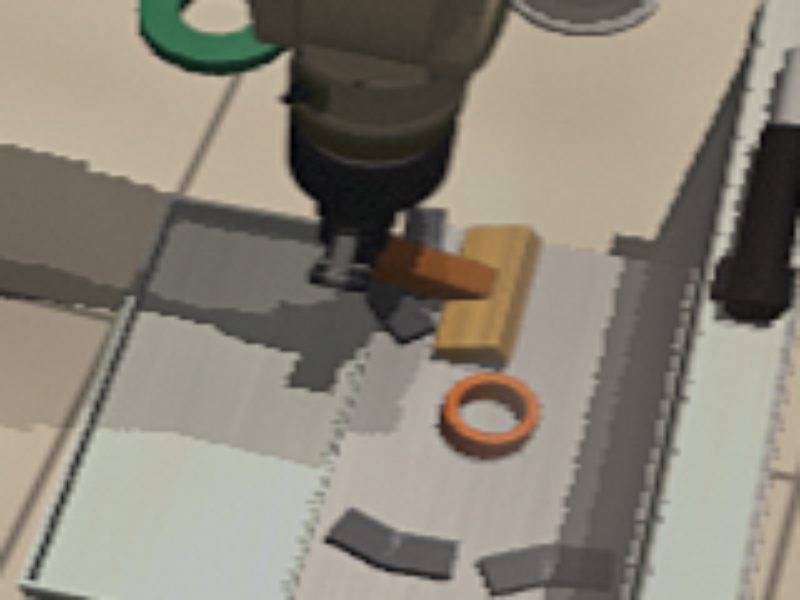

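```bash
python3 -m creep '{"hand":[10,10,10,10,10],"delta_pos":[[0.009,0,0],[0.009,0,0],[0.009,0,0],[0.009,0,0],[0.009,0,0]],"turn":[0,0,0,0,0]}' 
python3 -m creep '{"hand":[10,10,10,10,10],"delta_pos":[[0.008,0,0],[0.008,0,0],[0.007,0,0],[0.006,0,0],[0,0,0]],"turn":[0,0,0,0,0]}' 
python3 - <<'E'
from plan import *
show(); c=cam("scene","sc10")
cv2.imwrite("pics/z10.png",cv2.cvtColor(cv2.resize(c["pixels"][110:260,180:340],None,fx=5,fy=4),cv2.COLOR_RGB2BGR))
E
```

```text
clock: 11.63
tcp_pos: [0.4745, 0.0875, 0.096]
orientation: [0.0, -0.033, 0.999, 0.0]
wrist_force: [0.4, -0.7, -3.4]
finger_gap: 0.0206
clock: 12.05
tcp_pos: [0.4494, 0.0859, 0.095]
orientation: [-0.002, -0.033, 0.999, 0.0]
wrist_force: [-0.9, -0.3, -2.7]
finger_gap: 0.0203
t 12.05 tcp [449.4  85.9  95. ] ang 183.8 F [-0.9 -0.3 -2.7] gap 20.3 tilt [-0.003  0.    -1.   ]
```

View pics/z10.png

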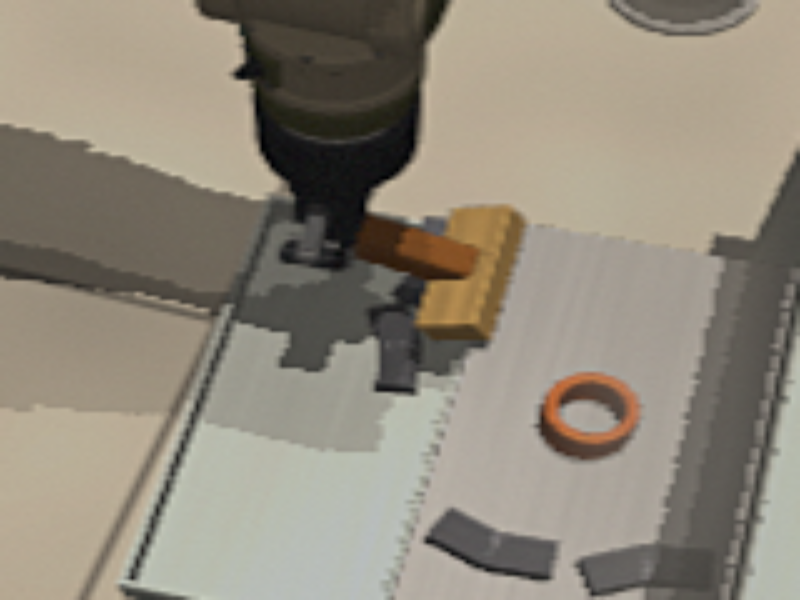

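```bash
python3 -m creep '{"hand":[10,10,10,10,10],"delta_pos":[[0.008,0,0],[0.008,0,0],[0,0,0],[0,0,-0.03],[0,0,-0.03]],"turn":[0,0,0,0,0]}' 
python3 - <<'E'
from plan import *
show(); c=cam("scene","sc11"); 
d=cam("top","top11")
cv2.imwrite("pics/z11.png",cv2.cvtColor(cv2.resize(c["pixels"][110:260,180:340],None,fx=5,fy=4),cv2.COLOR_RGB2BGR))
E
```

```text
clock: 12.52
tcp_pos: [0.4372, 0.085, 0.143]
orientation: [-0.002, -0.033, 0.999, 0.0]
wrist_force: [0.0, 0.4, -2.3]
finger_gap: 0.0205
t 12.52 tcp [437.2  85.  143. ] ang 183.8 F [ 0.   0.4 -2.3] gap 20.5 tilt [-0.004  0.    -1.   ]
```

View pics/z11.png

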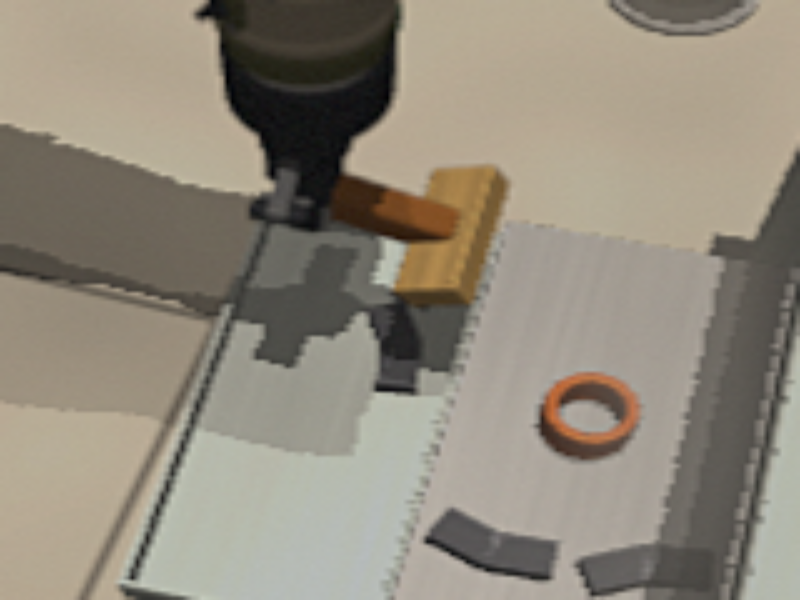

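View pics/top11.png

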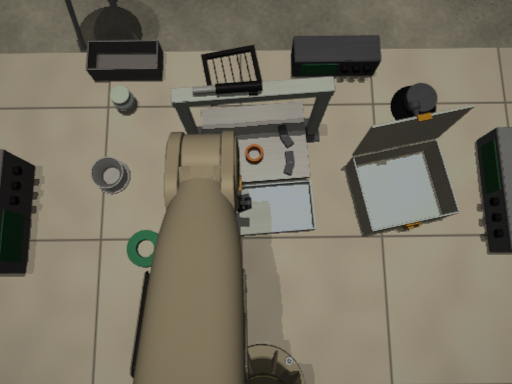

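```bash
python3 - <<'E'
from plan import *
rows(449.3,-86.2,135,183.8,6,start=[437.0,85.5,143,183.8]); rows(629,-74.4,130,183.8,8,start=[449.3,-86.2,135,183.8])
E
```

```text
step mm 28.7 turn/row -0.0
[[-0.0002, -0.0359, 0.0017], [-0.0002, -0.0359, 0.0017], [-0.0002, -0.0359, 0.0017], [-0.0002, -0.0359, 0.0017], [-0.0002, -0.0359, 0.0017], [-0.0002, -0.0359, 0.0017]]
step mm 22.5 turn/row -0.0
[[-0.0281, -0.0, 0.0008], [-0.0281, -0.0, 0.0008], [-0.0281, -0.0, 0.0008], [-0.0281, -0.0, 0.0008], [-0.0281, -0.0, 0.0008], [-0.0281, -0.0, 0.0008], [-0.0281, -0.0, 0.0008], [-0.0281, -0.0, 0.0008]]
```

```bash
python3 -m creep '{"hand":[10,10,10,10,10],"delta_pos":[[0,-0.036,0.0015],[0,-0.036,0.0015],[0,-0.036,0.0015],[0,-0.036,0.0015],[0,-0.036,0.0015]],"turn":[0,0,0,0,0]}' 
python3 -m creep '{"hand":[10,10,10,10,10],"delta_pos":[[0,-0.036,0.0015],[-0.028,0,0.001],[-0.028,0,0.001],[-0.028,0,0.001],[-0.028,0,0.001]],"turn":[0,0,0,0,0]}' 
python3 -m creep '{"hand":[10,10,10,10,10],"delta_pos":[[-0.028,0,0.001],[-0.028,0,0.001],[-0.022,0,0],[0,0,0],[0,0,0]],"turn":[0,0,0,0,0]}' 
python3 - <<'E'
from plan import *
show(); c=cam("scene","sc12"); 
d=cam("top","top12"); show()
cv2.imwrite("pics/z12.png",cv2.cvtColor(cv2.resize(c["pixels"][160:310,200:360],None,fx=5,fy=4),cv2.COLOR_RGB2BGR))
E
```

```text
clock: 13.03
tcp_pos: [0.4481, -0.0597, 0.137]
orientation: [-0.0, -0.033, 0.999, 0.0]
wrist_force: [1.1, -0.5, -2.2]
finger_gap: 0.0206
clock: 13.45
tcp_pos: [0.5403, -0.0819, 0.1322]
orientation: [-0.0, -0.033, 0.999, 0.0]
wrist_force: [0.3, 0.2, -1.9]
finger_gap: 0.0208
clock: 13.87
tcp_pos: [0.6022, -0.0771, 0.1302]
orientation: [-0.001, -0.033, 0.999, 0.0]
wrist_force: [-0.8, 0.4, -2.3]
finger_gap: 0.0202
t 13.87 tcp [602.2 -77.1 130.2] ang 183.8 F [-0.8  0.4 -2.3] gap 20.2 tilt [-0.002  0.    -1.   ]
t 13.97 tcp [600.9 -77.1 130.7] ang 183.8 F [ 0.2 -0.1 -2.9] gap 20.8 tilt [-0.002  0.001 -1.   ]
```

View pics/z12.png

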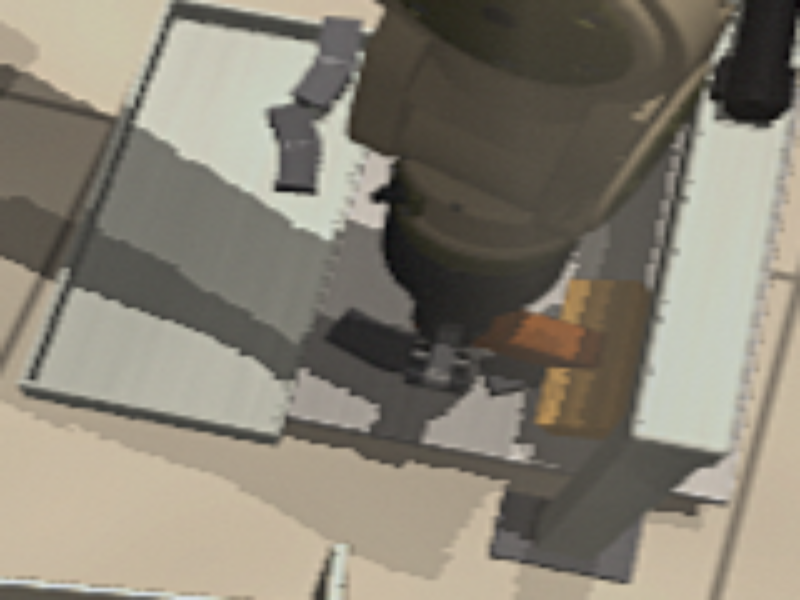

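View pics/top12.png

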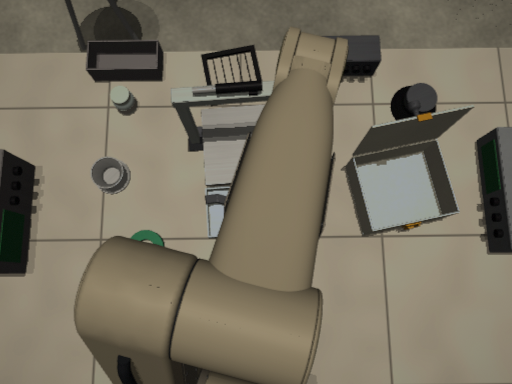

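```bash
python3 -m creep '{"hand":[10,10,10,10,10],"delta_pos":[[-0.014,0,0],[-0.013,0,0],[-0.008,0,0],[0,0,0.01],[0,0,0.01]],"turn":[0,0,0,0,0]}' 
python3 - <<'E'
from plan import *
show(); c=cam("scene")
s,a=st(); tcp=s["tcp_pos"]; M=q2R(s["orientation"])
cv2.imwrite("pics/z13.png",cv2.cvtColor(cv2.resize(c["pixels"][160:310,200:360],None,fx=5,fy=4),cv2.COLOR_RGB2BGR))
E
```

```text
clock: 14.38
tcp_pos: [0.6299, -0.0756, 0.1155]
orientation: [0.0, -0.033, 0.999, -0.0]
wrist_force: [-0.5, -1.0, -2.2]
finger_gap: 0.0207
t 14.38 tcp [629.9 -75.6 115.5] ang 183.8 F [-0.5 -1.  -2.2] gap 20.7 tilt [ 0.001 -0.    -1.   ]
```

View pics/z13.png

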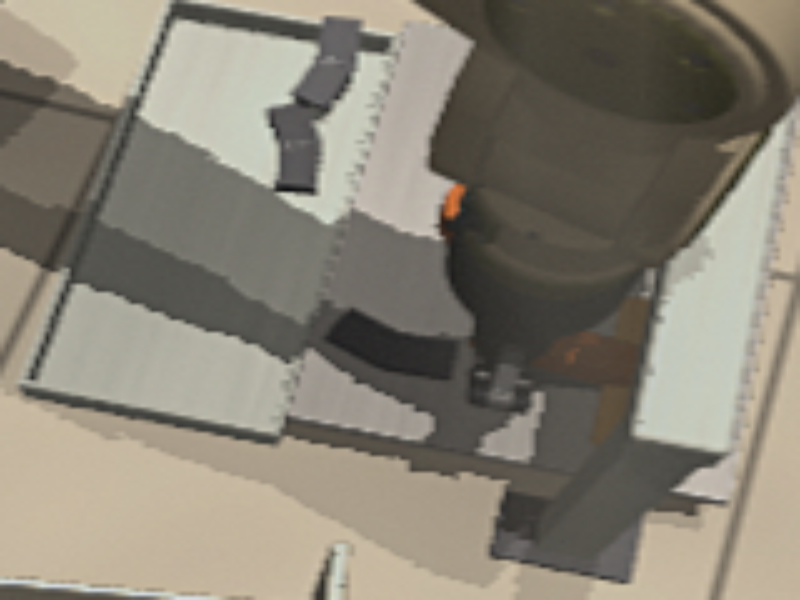

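```bash
python3 -m creep '{"hand":[10,10,10,10,10],"delta_pos":[[0,0,0.008],[0,0,0.006],[0,0,0.004],[0,0,0.003],[0,0,0.001]],"turn":[0,0,0,0,0]}' 
python3 - <<'E'
from plan import *
show()
E
```

```text
clock: 14.85
tcp_pos: [0.6312, -0.0756, 0.0988]
orientation: [0.001, -0.033, 0.999, -0.0]
wrist_force: [2.0, -0.1, 2.1]
finger_gap: 0.0206
t 14.85 tcp [631.2 -75.6  98.8] ang 183.8 F [ 2.  -0.1  2.1] gap 20.6 tilt [ 0.003 -0.    -1.   ]
```

```bash
python3 -m creep '{"hand":[10,10,10,10,10],"delta_pos":[[0.004,0,0.0005],[0.007,0,0.0005],[0.009,0,0.0005],[0.01,0,0],[0.01,0,0]],"turn":[0,0,0,0,0]}' 
python3 - <<'E'
from plan import *
show();c=cam("scene")
cv2.imwrite("pics/z14.png",cv2.cvtColor(cv2.resize(c["pixels"][160:310,200:360],None,fx=5,fy=4),cv2.COLOR_RGB2BGR))
E
```

```text
clock: 15.27
tcp_pos: [0.5993, -0.0779, 0.0983]
orientation: [0.002, -0.033, 0.999, -0.0]
wrist_force: [4.7, 0.6, 1.9]
finger_gap: 0.0205
t 15.27 tcp [599.3 -77.9  98.3] ang 183.8 F [4.7 0.6 1.9] gap 20.5 tilt [ 0.004 -0.001 -1.   ]
```

View pics/z14.png

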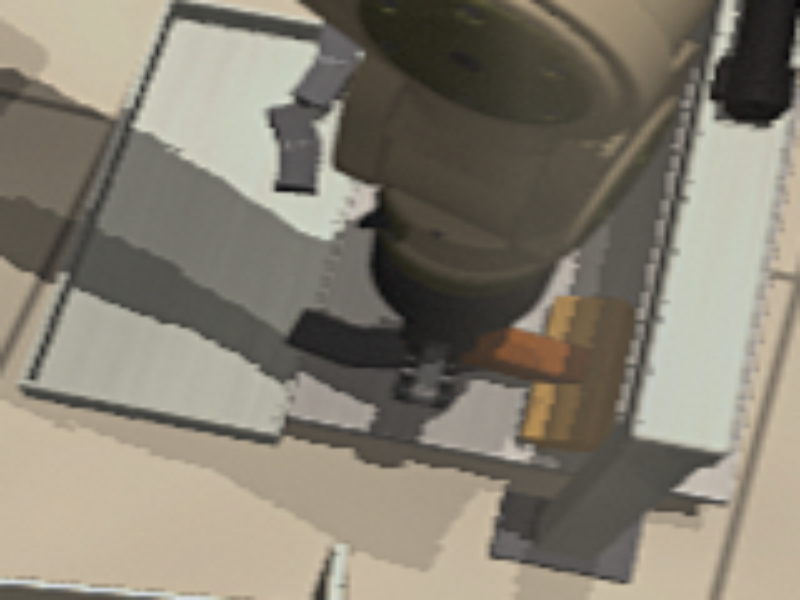

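```bash
python3 -m creep '{"hand":[10,10,10,10,10],"delta_pos":[[0.01,0,0],[0.01,0,0],[0.01,0,0],[0.01,0,0],[0.01,0,0]],"turn":[0,0,0,0,0]}' 
python3 -m creep '{"hand":[10,10,10,10,10],"delta_pos":[[0.01,0,0],[0.01,0,0],[0.01,0,0],[0.01,0,0],[0.01,0,0]],"turn":[0,0,0,0,0]}' 
python3 - <<'E'
from plan import *
show(); c=cam("scene","sc15")
cv2.imwrite("pics/z15.png",cv2.cvtColor(cv2.resize(c["pixels"][160:310,180:340],None,fx=5,fy=4),cv2.COLOR_RGB2BGR))
E
```

```text
clock: 15.73
tcp_pos: [0.5588, -0.0803, 0.0978]
orientation: [0.001, -0.033, 0.999, -0.0]
wrist_force: [4.6, 0.5, 3.0]
finger_gap: 0.0204
clock: 16.15
tcp_pos: [0.5187, -0.083, 0.0977]
orientation: [0.001, -0.033, 0.999, -0.0]
wrist_force: [6.0, 0.2, 4.6]
finger_gap: 0.0206
t 16.15 tcp [518.7 -83.   97.7] ang 183.8 F [6.  0.2 4.6] gap 20.6 tilt [ 0.003 -0.    -1.   ]
```

View pics/z15.png

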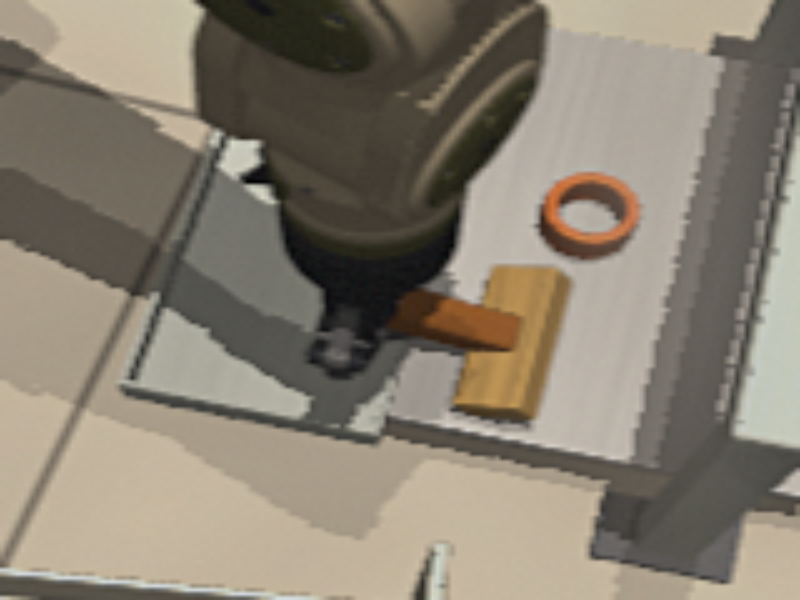

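```bash
python3 -m creep '{"hand":[10,10,10,10,10],"delta_pos":[[0.009,0,0],[0.009,0,0],[0.009,0,0],[0.009,0,0],[0.009,0,0]],"turn":[0,0,0,0,0]}' 
python3 -m creep '{"hand":[10,10,10,10,10],"delta_pos":[[0.009,0,0],[0.009,0,0],[0.009,0,0],[0.007,0,0],[0.004,0,0]],"turn":[0,0,0,0,0]}' 
python3 - <<'E'
from plan import *
show(); c=cam("scene","sc16")
cv2.imwrite("pics/z16.png",cv2.cvtColor(cv2.resize(c["pixels"][160:310,180:340],None,fx=5,fy=4),cv2.COLOR_RGB2BGR))
E
```

```text
clock: 16.62
tcp_pos: [0.4805, -0.0852, 0.0967]
orientation: [-0.001, -0.033, 0.999, -0.0]
wrist_force: [-0.1, -0.1, -2.7]
finger_gap: 0.0211
clock: 17.03
tcp_pos: [0.4502, -0.087, 0.0963]
orientation: [-0.001, -0.033, 0.999, 0.0]
wrist_force: [-0.3, 0.2, -2.4]
finger_gap: 0.0205
t 17.03 tcp [450.2 -87.   96.3] ang 183.8 F [-0.3  0.2 -2.4] gap 20.5 tilt [-0.002  0.001 -1.   ]
```

View pics/z16.png

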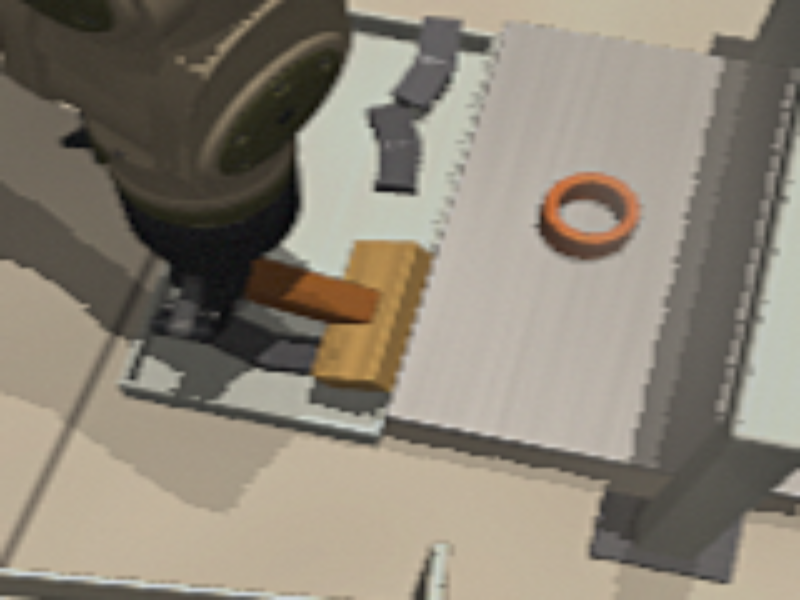

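```bash
python3 - <<'E'
from plan import *
rows(463.8,-384.7,190,191.4,10,start=[446.5,-87.2,176,183.8])
E
```

```text
step mm 29.8 turn/row -0.152
[[0.0003, -0.0372, -0.0017], [0.0008, -0.0372, -0.0017], [0.0013, -0.0372, -0.0017], [0.0018, -0.0372, -0.0017], [0.0023, -0.0372, -0.0017], [0.0028, -0.0371, -0.0017], [0.0033, -0.0371, -0.0017], [0.0038, -0.0371, -0.0017], [0.0043, -0.037, -0.0017], [0.0047, -0.0369, -0.0017]]
```

```bash
python3 -m creep '{"hand":[10,10,10,10,10],"delta_pos":[[0,0,-0.033],[0,0,-0.034],[0,0,-0.034],[0,0,0],[0,0,0]],"turn":[0,0,0,0,0]}' 
python3 - <<'E'
from plan import *
show(); c=cam("scene","sc17")
cv2.imwrite("pics/z17.png",cv2.cvtColor(cv2.resize(c["pixels"][110:290,170:350],None,fx=4,fy=3),cv2.COLOR_RGB2BGR))
E
```

```text
clock: 17.5
tcp_pos: [0.4535, -0.0878, 0.1792]
orientation: [0.002, -0.033, 0.999, -0.001]
wrist_force: [-0.4, -0.3, -2.7]
finger_gap: 0.0206
t 17.5 tcp [453.5 -87.8 179.2] ang 183.8 F [-0.4 -0.3 -2.7] gap 20.6 tilt [ 0.004 -0.001 -1.   ]
```

View pics/z17.png

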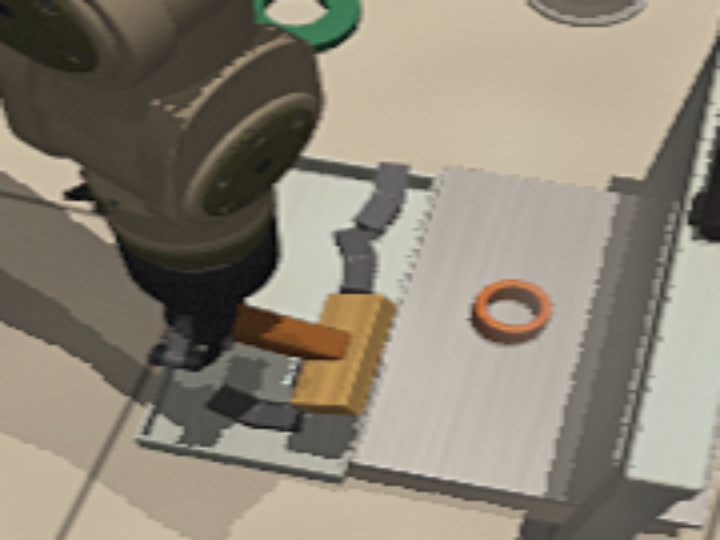

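Three pieces visible in the tray, plate clear but for the ring; the fourth is hidden under the block. Going to the box.

```bash
python3 -m creep '{"hand":[10,10,10,10,10],"delta_pos":[[0,-0.037,-0.0017],[0.0005,-0.037,-0.0017],[0.001,-0.037,-0.0017],[0.0015,-0.037,-0.0017],[0.002,-0.037,-0.0017]],"turn":[-0.152,-0.152,-0.152,-0.152,-0.152]}' 
python3 -m creep '{"hand":[10,10,10,10,10],"delta_pos":[[0.0028,-0.037,-0.0017],[0.0033,-0.037,-0.0017],[0.0038,-0.037,-0.0017],[0.0043,-0.037,-0.0017],[0.0047,-0.037,0]],"turn":[-0.152,-0.152,-0.152,-0.152,-0.152]}' 
python3 - <<'E'
from plan import *
show(); c=cam("scene","sc18"); d=cam("top","top18"); show()
E
```

```text
clock: 17.97
tcp_pos: [0.4608, -0.2357, 0.1825]
orientation: [-0.001, -0.067, 0.998, 0.001]
wrist_force: [0.8, 0.1, -2.6]
finger_gap: 0.0209
clock: 18.38
tcp_pos: [0.4695, -0.3844, 0.1877]
orientation: [-0.001, -0.1, 0.995, 0.001]
wrist_force: [0.4, -0.3, -2.1]
finger_gap: 0.0206
t 18.38 tcp [ 469.5 -384.4  187.7] ang 191.4 F [ 0.4 -0.3 -2.1] gap 20.6 tilt [-0.002  0.002 -1.   ]
t 18.48 tcp [ 469.7 -387.7  187.1] ang 191.2 F [ 0.6  0.4 -3.3] gap 20.8 tilt [-0.002 -0.    -1.   ]
```

View pics/sc18.png

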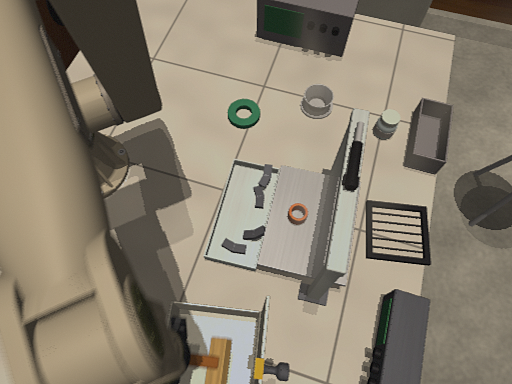

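View pics/top18.png

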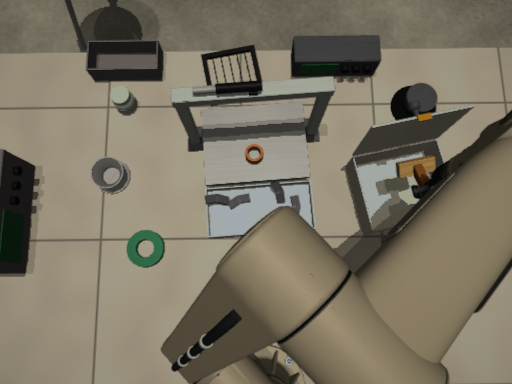

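```bash
python3 -m creep '{"hand":[10,10,10,10,10],"delta_pos":[[0,0,0.045],[0,0,0.045],[0,0,0.045],[0,0,0.022],[0,0,0.01]],"turn":[0,0,0,0,0]}' 
python3 - <<'E'
from plan import *
show()
E
python3 -m creep '{"hand":[10,10,10,10,10],"delta_pos":[[0,0,0.007],[0,0,0.005],[0,0,0.003],[0,0,0],[0,0,0]],"turn":[0,0,0,0,0]}' 
python3 - <<'E'
from plan import *
show()
E
```

```text
clock: 18.9
tcp_pos: [0.4672, -0.3798, 0.0505]
orientation: [-0.003, -0.099, 0.995, 0.004]
wrist_force: [-1.4, -0.4, -3.3]
finger_gap: 0.0206
t 18.9 tcp [ 467.2 -379.8   50.5] ang 191.4 F [-1.4 -0.4 -3.3] gap 20.6 tilt [-0.007  0.008 -1.   ]
clock: 19.32
tcp_pos: [0.471, -0.3842, 0.0456]
orientation: [0.001, -0.099, 0.995, -0.001]
wrist_force: [-0.7, 0.4, -2.3]
finger_gap: 0.0205
t 19.32 tcp [ 471.  -384.2   45.6] ang 191.4 F [-0.7  0.4 -2.3] gap 20.5 tilt [ 0.002 -0.002 -1.   ]
```

```bash
python3 -m creep '{"hand":[10,10,10,10,10],"delta_pos":[[0,0,0.004],[0,0,0.004],[0,0,0],[0,0,0],[0,0,0]],"turn":[0,0,0,0,0]}' 
python3 - <<'E'
from plan import *
show()
E
```

```text
clock: 19.73
tcp_pos: [0.471, -0.3845, 0.0395]
orientation: [0.001, -0.099, 0.995, -0.001]
wrist_force: [-2.4, -0.4, 5.9]
finger_gap: 0.0205
t 19.73 tcp [ 471.  -384.5   39.5] ang 191.4 F [-2.4 -0.4  5.9] gap 20.5 tilt [ 0.002 -0.002 -1.   ]
```

```bash
python3 -m creep '{"hand":[10,10,10,10,10],"delta_pos":[[0,0,0],[-0.0055,0,-0.0075],[-0.0064,0,-0.0072],[-0.007,0,-0.0066],[-0.0078,0,-0.0059]],"turn":[0,0,0,0,0]}' 20
python3 -m creep '{"hand":[10,10,10,10,10],"delta_pos":[[-0.0082,0,-0.0051],[-0.0088,0,-0.003],[-0.002,0,0],[0,0,0],[0,0,0]],"turn":[0,0,0,0,0]}' 20
python3 - <<'E'
from plan import *
show(); c=cam("scene","sc20"); 
cv2.imwrite("pics/z20.png",cv2.cvtColor(cv2.resize(c["pixels"][264:384,140:300],None,fx=5,fy=5),cv2.COLOR_RGB2BGR))
E
```

```text
clock: 20.15
tcp_pos: [0.492, -0.3792, 0.0603]
orientation: [0.0, -0.099, 0.995, -0.0]
wrist_force: [0.2, 0.2, -2.0]
finger_gap: 0.0207
clock: 20.57
tcp_pos: [0.5061, -0.3759, 0.0657]
orientation: [-0.0, -0.1, 0.995, 0.0]
wrist_force: [-0.2, -0.4, -2.5]
finger_gap: 0.0206
t 20.57 tcp [ 506.1 -375.9   65.7] ang 191.4 F [-0.2 -0.4 -2.5] gap 20.6 tilt [-0.001  0.001 -1.   ]
```

View pics/z20.png

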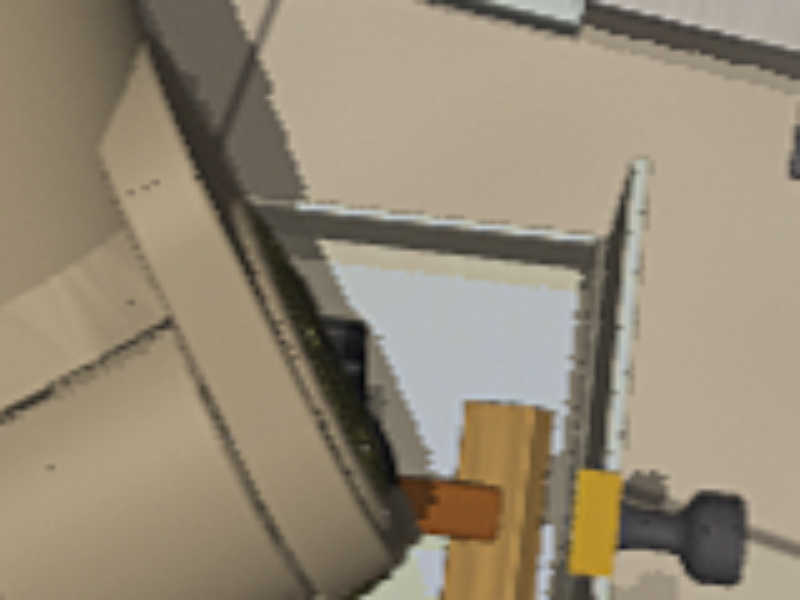

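```bash
python3 -m creep '{"hand":[21.5,22,22.5,23,23],"delta_pos":[[0,0,0],[0,0,0],[0,0,0],[0,0,0],[0,0,0]],"turn":[0,0,0,0,0]}' 20
python3 - <<'E'
from plan import *
show(); c=cam("scene","sc21"); 
cv2.imwrite("pics/z21.png",cv2.cvtColor(cv2.resize(c["pixels"][264:384,140:300],None,fx=5,fy=5),cv2.COLOR_RGB2BGR))
E
```

```text
clock: 21.03
tcp_pos: [0.5063, -0.3767, 0.0666]
orientation: [0.0, -0.099, 0.995, -0.0]
wrist_force: [-0.1, -0.1, 0.2]
finger_gap: 0.023
t 21.03 tcp [ 506.3 -376.7   66.6] ang 191.4 F [-0.1 -0.1  0.2] gap 23.0 tilt [ 0.001 -0.001 -1.   ]
```

View pics/z21.png

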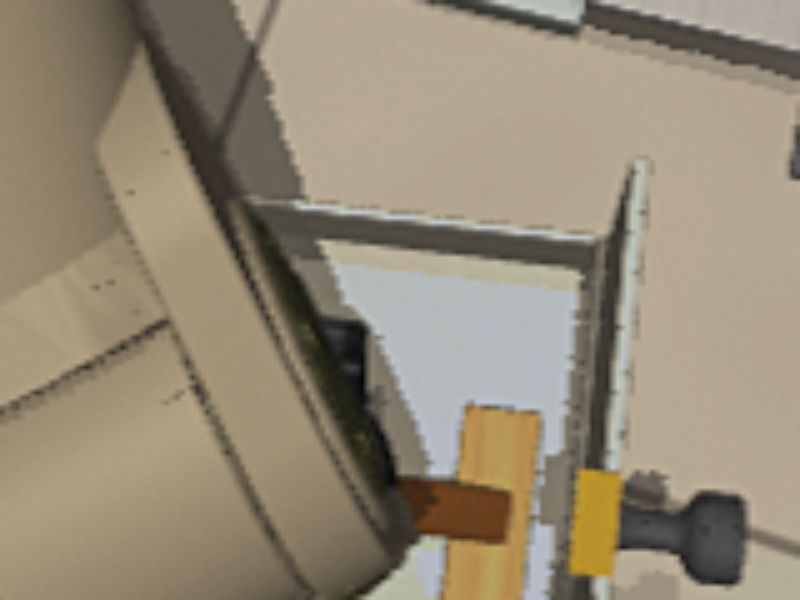

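```bash
python3 -m creep '{"hand":[40,60,70,70,70],"delta_pos":[[0,0,0],[0,0,0],[0,0,0],[0,0,0],[0,0,-0.01]],"turn":[0,0,0,0,0]}'
python3 -m creep '{"hand":[70,70,70,70,70],"delta_pos":[[0,0,-0.045],[0,0,-0.05],[0,0,-0.05],[0,0,-0.05],[0,0,-0.03]],"turn":[0,0,0,0,0]}'
python3 - <<'E'
from plan import *
show(); c=cam("wrist","w22"); d=cam("top","top22"); c=cam("scene","sc22")
E
```

```text
clock: 21.5
tcp_pos: [0.5053, -0.3755, 0.0728]
orientation: [-0.001, -0.099, 0.995, 0.001]
wrist_force: [-0.4, -0.2, -0.3]
finger_gap: 0.07
clock: 21.92
tcp_pos: [0.5069, -0.377, 0.26]
orientation: [0.002, -0.099, 0.995, -0.002]
wrist_force: [0.9, -0.6, 1.2]
finger_gap: 0.0699
t 21.92 tcp [ 506.9 -377.   260. ] ang 191.4 F [ 0.9 -0.6  1.2] gap 69.9 tilt [ 0.005 -0.004 -1.   ]
```

View pics/w22.png

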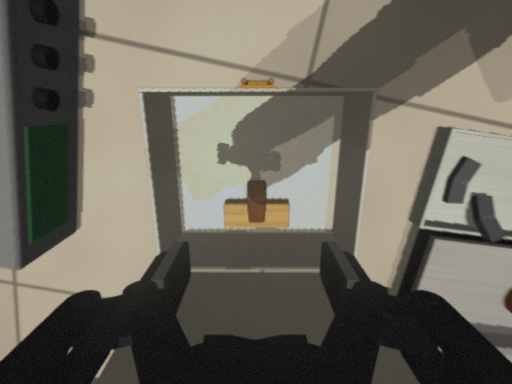

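View pics/sc22.png

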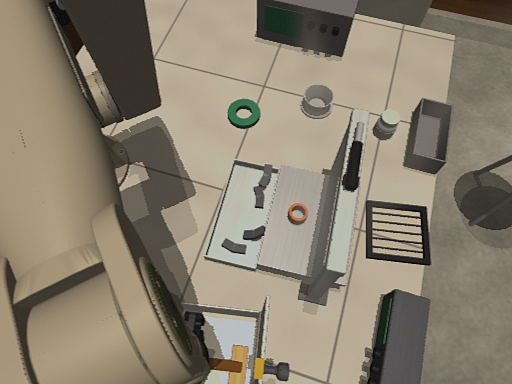

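View pics/top22.png

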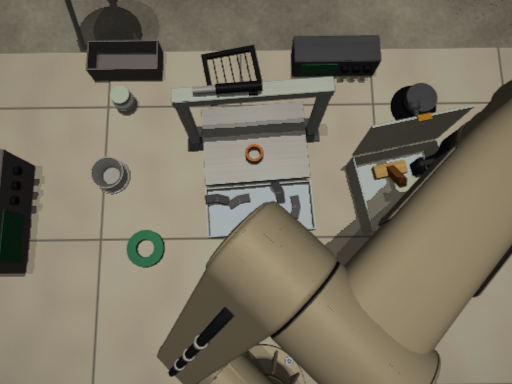

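```bash
python3 - <<'E'
from loc import *
th=np.radians(11.4); o=np.array([511.8,-375]); Rm=np.array([[np.cos(th),np.sin(th)],[-np.sin(th),np.cos(th)]])
for n in ("top","scene"):
    c=load(n+"0.npz"); P=cloud(c)*1000; S=(P[...,:2]-o)@Rm.T; ok=c["depth"]>0
    for z in (120,160,200,240,270,290,296,300):
        k=ok&(abs(P[...,2]-z)<3)&(abs(S[...,1])<110)&(S[...,0]>60)&(S[...,0]<200)
        if k.sum()>3: print(n,z,k.sum(),np.percentile(S[k][:,0],[2,50,98]).round(1))
    k=ok&(P[...,2]>120)&(abs(S[...,1])<150)&(S[...,0]>60)&(S[...,0]<250); print("zmax",np.percentile(P[k][:,2],[95,99,100]),"y",np.percentile(S[k][:,1],[1,99]))
c=cam("top"); P=cloud(c)*1000; S=(P[...,:2]-o)@Rm.T
hsv=cv2.cvtColor(c["pixels"],cv2.COLOR_RGB2HSV)
k=(c["depth"]>0)&(hsv[...,1]>110)&(hsv[...,0]<25)&(abs(S[...,0])<95)&(abs(S[...,1])<105)
q=np.c_[S[k],P[k][:,2]]; 
b=q[q[:,2]<35]; print(len(q),np.percentile(b,[2,50,98],axis=0).round(1),q[:,2].max())
E
```

```text
top 120 52 [97.  98.  98.9]
top 160 59 [ 98.   99.  100.3]
top 200 64 [ 99.1 100.  100.9]
top 240 74 [100.  100.9 102.2]
top 270 108 [100.7 102.  145.5]
top 290 70 [101.4 102.3 103.2]
top 296 140 [101.7 103.1 108.5]
top 300 260 [ 96.  104.6 108.1]
zmax [301.41758705 304.39166405 307.01566823] y [-111.36920359  114.46304617]
scene 160 4 [102.  102.1 102.2]
scene 200 5 [102.9 103.  103. ]
scene 240 8 [103.8 103.9 104. ]
scene 270 39 [104.5 125.8 144.2]
scene 290 9 [104.9 105.  138.4]
scene 296 34 [105.  106.6 111.2]
scene 300 240 [105.2 108.1 111. ]
zmax [305.6056711  307.09552322 308.39790361] y [-20.67600525 111.45539903]
566 [[ 40.6 -41.7  11.4]
 [ 59.9  12.4  25.4]
 [ 75.   44.   33.3]] 438.9032706592154
```

```bash
python3 - <<'E'
from plan import *
rows(627.3,-270.1,355,191.4,6,start=[506.5,-376.5,350,191.4])
E
```

```text
step mm 26.8 turn/row -0.0
[[-0.0291, 0.0168, -0.001], [-0.0291, 0.0168, -0.001], [-0.0291, 0.0168, -0.001], [-0.0291, 0.0168, -0.001], [-0.0291, 0.0168, -0.001], [-0.0291, 0.0168, -0.001]]
```

```bash
python3 -m creep '{"hand":[0,0,0,0,0],"delta_pos":[[0,0,-0.04],[0,0,-0.04],[0,0,-0.035],[-0.029,0.0168,0],[-0.029,0.0168,0]],"turn":[0,0,0,0,0]}'
python3 -m creep '{"hand":[0,0,0,0,0],"delta_pos":[[-0.029,0.0168,0],[-0.029,0.0168,0],[-0.029,0.0168,0],[-0.029,0.0168,0],[0,0,0]],"turn":[0,0,0,0,0]}'
python3 - <<'E'
from plan import *
show(); c=cam("scene","sc23"); d=cam("top","top23"); show()
E
```

```text
clock: 22.53
tcp_pos: [0.5462, -0.3417, 0.3467]
orientation: [0.0, -0.098, 0.995, -0.0]
wrist_force: [0.5, -0.1, 0.2]
finger_gap: 0.0089
clock: 22.95
tcp_pos: [0.6292, -0.2658, 0.3428]
orientation: [-0.001, -0.102, 0.995, 0.002]
wrist_force: [-0.8, 0.8, -0.9]
finger_gap: -0.0
t 22.95 tcp [ 629.2 -265.8  342.8] ang 191.7 F [-0.8  0.8 -0.9] gap -0.0 tilt [-0.003  0.004 -1.   ]
t 23.05 tcp [ 626.9 -268.7  343.5] ang 191.5 F [-0.2  0.3 -0.9] gap -0.2 tilt [-0.004  0.002 -1.   ]
```

View pics/sc23.png

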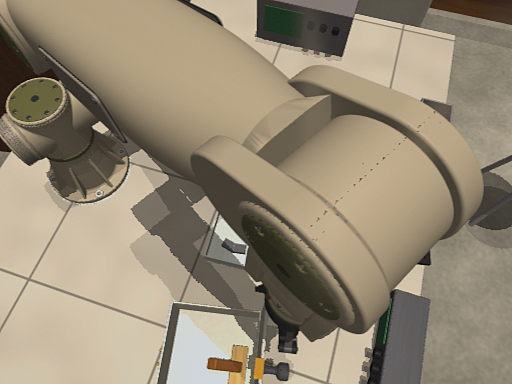

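View pics/top23.png

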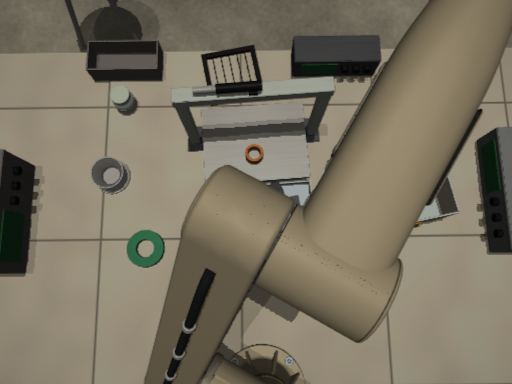

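```bash
python3 - <<'E'
import numpy as np
def p(t):
    t=np.radians(t); return np.array([100-165*np.cos(t)+6*np.sin(t)+11, 100.5+165*np.sin(t)+6*np.cos(t)])
prev=p(90); print(prev)
for t in range(84,-1,-6):
    q=p(t); d=(q-prev)/800; print(t,[round(-d[0],4),0,round(-d[1],4)],q.round()); prev=q
E
python3 -m creep '{"hand":[0,0,0,0,0],"delta_pos":[[0,0,0.03],[0,0,0.03],[0,0,0.026],[0,0,0],[0,0,0]],"turn":[0,0,0,0,0]}'
python3 - <<'E'
from plan import *
show()
E
```

```text
[117.  265.5]
84 [np.float64(0.0216), 0, np.float64(0.0003)] [100. 265.]
78 [np.float64(0.0214), 0, np.float64(0.0026)] [ 83. 263.]
72 [np.float64(0.0211), 0, np.float64(0.0048)] [ 66. 259.]
66 [np.float64(0.0204), 0, np.float64(0.007)] [ 49. 254.]
60 [np.float64(0.0196), 0, np.float64(0.0091)] [ 34. 246.]
54 [np.float64(0.0185), 0, np.float64(0.0111)] [ 19. 238.]
48 [np.float64(0.0173), 0, np.float64(0.013)] [  5. 227.]
42 [np.float64(0.0158), 0, np.float64(0.0147)] [ -8. 215.]
36 [np.float64(0.0142), 0, np.float64(0.0163)] [-19. 202.]
30 [np.float64(0.0124), 0, np.float64(0.0177)] [-29. 188.]
24 [np.float64(0.0105), 0, np.float64(0.0189)] [-37. 173.]
18 [np.float64(0.0085), 0, np.float64(0.0199)] [-44. 157.]
12 [np.float64(0.0063), 0, np.float64(0.0206)] [-49. 141.]
6 [np.float64(0.0042), 0, np.float64(0.0212)] [-52. 124.]
0 [np.float64(0.0019), 0, np.float64(0.0215)] [-54. 106.]
clock: 23.47
tcp_pos: [0.6248, -0.2701, 0.2757]
orientation: [-0.002, -0.099, 0.995, 0.001]
wrist_force: [-0.6, -0.2, 1.4]
finger_gap: -0.0002
t 23.47 tcp [ 624.8 -270.1  275.7] ang 191.3 F [-0.6 -0.2  1.4] gap -0.2 tilt [-0.004  0.002 -1.   ]
```

```bash
python3 -m creep '{"hand":[0,0,0,0,0],"delta_pos":[[0.01,0,0],[0.01,0,0],[0.0216,0,0],[0.0214,0,0.0026],[0,0,0]],"turn":[0,0,0,0,0]}'
python3 - <<'E'
from plan import *
show(); c=cam("scene","sc24"); 
E
```

```text
clock: 23.88
tcp_pos: [0.5752, -0.2807, 0.2773]
orientation: [0.0, -0.098, 0.995, -0.001]
wrist_force: [0.4, 0.2, 0.3]
finger_gap: 0.0003
t 23.88 tcp [ 575.2 -280.7  277.3] ang 191.3 F [0.4 0.2 0.3] gap 0.3 tilt [ 0.001 -0.001 -1.   ]
```

View pics/sc24.png

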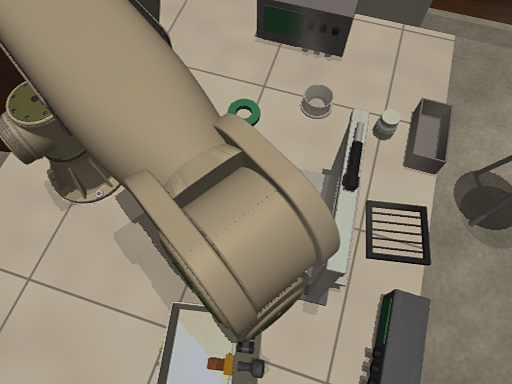

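```bash
python3 -m creep '{"hand":[0,0,0,0,0],"delta_pos":[[0.021,0,0.0048],[0.0204,0,0.007],[0.0196,0,0.009],[0.0185,0,0.011],[0.0173,0,0.013]],"turn":[0,0,0,0,0]}'
python3 -m creep '{"hand":[0,0,0,0,0],"delta_pos":[[0.0158,0,0.0147],[0.0142,0,0.0163],[0.0124,0,0.0177],[0.0105,0,0.019],[0,0,0]],"turn":[0,0,0,0,0]}'
python3 - <<'E'
from plan import *
show(); c=cam("scene","sc25"); 
E
```

```text
clock: 24.35
tcp_pos: [0.5023, -0.296, 0.2415]
orientation: [0.002, -0.099, 0.995, -0.001]
wrist_force: [0.4, 0.1, 3.1]
finger_gap: 0.0001
clock: 24.77
tcp_pos: [0.4584, -0.3031, 0.1838]
orientation: [-0.001, -0.099, 0.995, 0.001]
wrist_force: [-1.1, 0.3, -1.1]
finger_gap: -0.0001
t 24.77 tcp [ 458.4 -303.1  183.8] ang 191.3 F [-1.1  0.3 -1.1] gap -0.1 tilt [-0.003  0.002 -1.   ]
```

View pics/sc25.png

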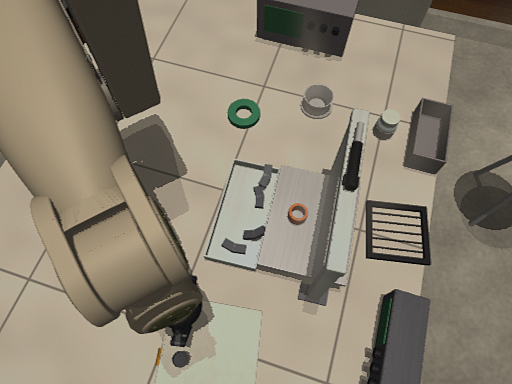

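Closing well. Finish downward.

```bash
python3 -m creep '{"hand":[0,0,0,0,0],"delta_pos":[[0.0085,0,0.02],[0.0063,0,0.0206],[0.004,0,0.0212],[0.002,0,0.018],[0,0,0.003]],"turn":[0,0,0,0,0]}'
python3 - <<'E'
from plan import *
show()
E
python3 -m creep '{"hand":[0,0,0,0,0],"delta_pos":[[0,0,0.003],[0,0,0.003],[0,0,0.002],[0,0,0],[0,0,0]],"turn":[0,0,0,0,0]}'
python3 - <<'E'
from plan import *
show(); c=cam("scene","sc26"); 
E
```

```text
clock: 25.23
tcp_pos: [0.444, -0.3067, 0.1184]
orientation: [-0.0, -0.099, 0.995, 0.0]
wrist_force: [-0.8, 0.4, 1.4]
finger_gap: 0.0004
t 25.23 tcp [ 444.  -306.7  118.4] ang 191.4 F [-0.8  0.4  1.4] gap 0.4 tilt [-0.001  0.001 -1.   ]
clock: 25.65
tcp_pos: [0.4444, -0.307, 0.1174]
orientation: [0.001, -0.1, 0.995, -0.001]
wrist_force: [-7.8, 4.9, 21.8]
finger_gap: 0.0
t 25.65 tcp [ 444.4 -307.   117.4] ang 191.4 F [-7.8  4.9 21.8] gap 0.0 tilt [ 0.002 -0.002 -1.   ]
```

View pics/sc26.png

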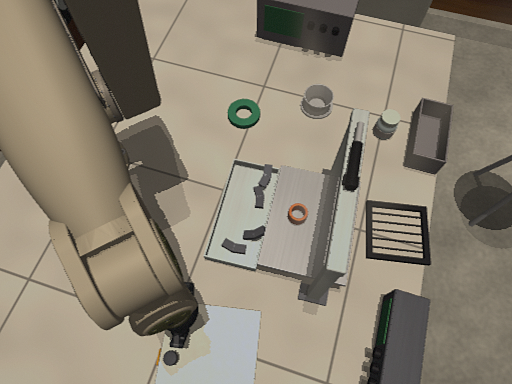

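```bash
python3 -m creep '{"hand":[0,0,0,0,0],"delta_pos":[[0,0,-0.03],[0,0,-0.05],[0,0,-0.05],[0,0,-0.05],[0.02,0.03,0]],"turn":[0,0,0,0,0]}'
python3 -m creep '{"hand":[0,0,0,0,0],"delta_pos":[[0,0.05,0],[0,0.05,0],[0,0.05,0],[0,0.05,0],[0,0,0]],"turn":[0,0,0,0,0]}'
python3 - <<'E'
from loc import *
from plan import *
show(); th=np.radians(11.4); o=np.array([511.8,-375]); Rm=np.array([[np.cos(th),np.sin(th)],[-np.sin(th),np.cos(th)]])
t2=np.radians(3.8); o2=np.array([633.3,10.2]); R2=np.array([[np.cos(t2),np.sin(t2)],[-np.sin(t2),np.cos(t2)]])
for n in("scene","top"):
    c=cam(n,n+"27"); P=cloud(c)*1000; S=(P[...,:2]-o)@Rm.T; ok=c["depth"]>0
    for bx in(-90,-60,0,60,90):
        k=ok&(abs(S[...,0]-bx)<6)&(abs(S[...,1])>30)&(abs(S[...,1])<105)&(P[...,2]<160)
        if k.sum(): print(n,bx,k.sum(),np.median(P[k][:,2]).round(1))
    for nm,f in(("shard_a",env.find_in),("shorting_ring",env.find_in),("magnet_ring",env.find_in),("horn_flange",env.find_in)):
        for x in f(n,nm)[:5]:
            i,j=[int(round(v)) for v in x["location"]]; p=P[i,j]
            print(n,nm,round(x["score"],2),(i,j),p.round(),"stand",(R2@(p[:2]-o2)).round())
    k=ok&(P[...,2]>80)&(P[...,2]<100)&(abs(P[...,0]-603)<50)&(abs(P[...,1]-12)<50); r=cv2.minAreaRect(P[k][:,:2].astype(np.float32)); print("ring",r)
E
```

```text
clock: 26.12
tcp_pos: [0.4306, -0.2932, 0.2682]
orientation: [0.008, -0.099, 0.995, -0.009]
wrist_force: [1.2, -1.6, 2.0]
finger_gap: -0.0005
clock: 26.53
tcp_pos: [0.3899, -0.124, 0.2587]
orientation: [0.001, -0.102, 0.995, 0.001]
wrist_force: [-1.2, 0.9, -0.3]
finger_gap: 0.0003
t 26.53 tcp [ 389.9 -124.   258.7] ang 191.7 F [-1.2  0.9 -0.3] gap 0.3 tilt [ 0.001  0.002 -1.   ]
scene -90 264 107.0
scene -60 256 107.0
scene 0 240 107.0
scene 60 215 107.1
scene 90 212 107.2
scene shard_a 0.76 (174, 264) [487. 116.  34.] stand [-139.  115.]
scene shard_a 0.72 (246, 234) [472. -98.  14.] stand [-168.  -97.]
scene shard_a 0.68 (231, 256) [515. -48.  34.] stand [-121.  -51.]
scene shard_a 0.5 (195, 261) [495.  62.  13.] stand [-134.   61.]
scene shorting_ring 0.83 (209, 296) [598.  28.  67.] stand [-34.  20.]
scene magnet_ring 0.61 (108, 245) [360. 333.   4.] stand [-251.  340.]
scene magnet_ring 0.52 (216, 302) [617.  17.  61.] stand [-16.   7.]
scene horn_flange 0.69 (101, 314) [557. 421.   8.] stand [-49. 415.]
scene horn_flange 0.32 (345, 210) [ 506. -342.  107.] stand [-150. -343.]
ring ((604.8213500976562, 12.500614166259766), (45.58800506591797, 46.30445098876953), 14.479331970214844)
top -90 141 106.4
top -60 139 106.0
top 0 70 106.0
top 60 61 106.6
top 90 120 105.8
top shard_a 0.61 (200, 215) [485. 119.  37.] stand [-140.  118.]
top shard_a 0.6 (194, 279) [502. -55.  26.] stand [-136.  -56.]
top shard_a 0.6 (205, 297) [ 472. -104.   21.] stand [-169. -103.]
top shard_a 0.51 (202, 238) [483.  57.  15.] stand [-147.   57.]
top shorting_ring 0.6 (148, 255) [618.   9.  75.] stand [-15.  -0.]
top shorting_ring 0.21 (190, 438) [ 490. -454.  108.] stand [-173. -454.]
top magnet_ring 0.64 (254, 149) [346. 301.  -2.] stand [-268.  309.]
top horn_flange 0.76 (177, 111) [561. 413.   4.] stand [-45. 407.]
ring ((601.403076171875, 10.51434326171875), (44.736854553222656, 46.972225189208984), 89.76103973388672)
```

View pics/scene27.png

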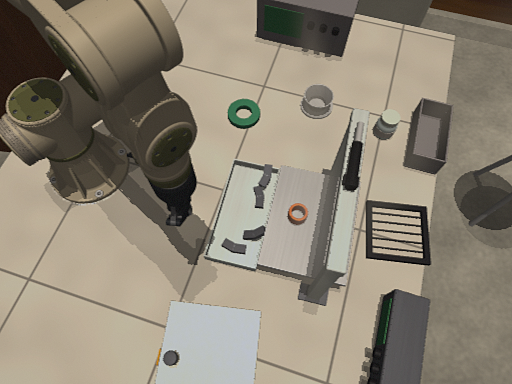

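View pics/top27.png

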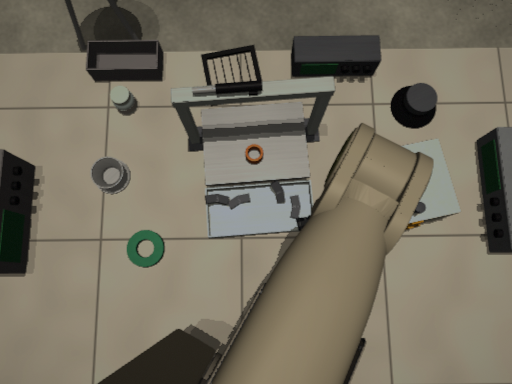

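```bash
python3 - <<'E'
from loc import *
t2=np.radians(3.8); o2=np.array([633.3,10.2]); R2=np.array([[np.cos(t2),np.sin(t2)],[-np.sin(t2),np.cos(t2)]])
for n in("scene","top"):
    c=cam(n); P=cloud(c)*1000; S=(P[...,:2]-o2)@R2.T; g=c["pixels"].astype(int).max(-1)
    m=((c["depth"]>0)&(g<115)&(S[...,0]>-232)&(S[...,0]<-96)&(abs(S[...,1])<143)).astype(np.uint8)
    k,l=cv2.connectedComponents(m)
    for i in range(1,k):
        if (l==i).sum()>60: 
            z=P[l==i][:,2]; s=S[l==i]; print(n,(l==i).sum(),"sx",np.percentile(s[:,0],[2,98]).round(),"sy",np.percentile(s[:,1],[2,98]).round(),"z",np.percentile(z,[2,50,98]).round())
    cv2.imwrite(f"pics/e_{n}.png",cv2.cvtColor(cv2.resize(c["pixels"][150:280,190:320],None,fx=4.6,fy=4.6),cv2.COLOR_RGB2BGR))
E
```

```text
scene 3540 sx [-220. -189.] sy [-143. -112.] z [402. 633. 724.]
scene 635 sx [-231. -119.] sy [-115.  143.] z [ 4. 19. 42.]
scene 224 sx [-152. -102.] sy [-70. -38.] z [ 4. 29. 45.]
scene 218 sx [-197. -140.] sy [-111.  -86.] z [ 5. 16. 20.]
top 457 sx [-231. -196.] sy [-141.  -80.] z [689. 719. 732.]
top 1135 sx [-184. -101.] sy [-142.  140.] z [ 1. 23. 59.]
top 193 sx [-202. -142.] sy [-109.  -84.] z [ 2. 15. 21.]
```

View pics/e_scene.png

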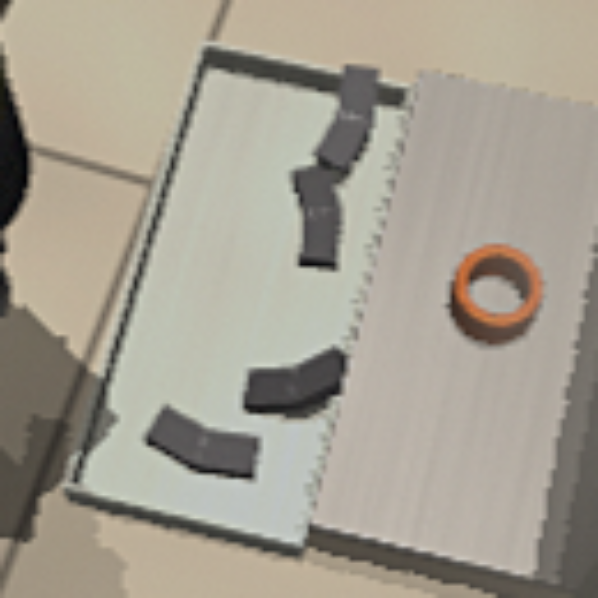

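```bash
python3 - <<'E'
from loc import *
t2=np.radians(3.8); o2=np.array([633.3,10.2]); R2=np.array([[np.cos(t2),np.sin(t2)],[-np.sin(t2),np.cos(t2)]])
for n in("scene","top"):
    c=cam(n); P=cloud(c)*1000; S=(P[...,:2]-o2)@R2.T; g=c["pixels"].astype(int).max(-1)
    for nm,(a,b,cc,d) in {"L":(-175,-95,85,170),"R":(-165,-80,-75,-30)}.items():
        m=(c["depth"]>0)&(g<125)&(S[...,0]>a)&(S[...,0]<b)&(S[...,1]>cc)&(S[...,1]<d)&(P[...,2]>12)
        q=np.c_[S[m],P[m][:,2]]; ax=1 if nm=="L" else 0
        r=cv2.minAreaRect(q[:,:2].astype(np.float32)); print(n,nm,len(q),np.round(r[0]),np.round(r[1]),round(r[2]))
        for v in range(int(q[:,ax].min()),int(q[:,ax].max())+1,6):
            k=abs(q[:,ax]-v)<3
            if k.sum()>2: print("  ",v,k.sum(),q[k][:,1-ax].mean().round(),"z",np.percentile(q[k][:,2],[5,50,95]).round())
E
```

```text
scene L 223 [-141.  114.] [58. 67.] 89
   85 13 -138.0 z [15. 27. 31.]
   91 21 -137.0 z [20. 30. 32.]
   97 18 -133.0 z [23. 31. 33.]
   103 21 -134.0 z [29. 32. 36.]
   109 15 -130.0 z [32. 34. 36.]
   115 16 -130.0 z [34. 36. 38.]
   121 16 -132.0 z [35. 38. 40.]
   127 18 -131.0 z [37. 40. 43.]
   133 18 -132.0 z [40. 41. 44.]
   139 40 -138.0 z [13. 28. 45.]
scene R 204 [-126.  -55.] [58. 27.] 18
   -153 10 -58.0 z [13. 16. 19.]
   -147 20 -60.0 z [15. 18. 23.]
   -141 21 -60.0 z [18. 22. 25.]
   -135 21 -59.0 z [20. 26. 28.]
   -129 22 -60.0 z [24. 29. 32.]
   -123 27 -56.0 z [25. 32. 36.]
   -117 25 -55.0 z [27. 37. 39.]
   -111 28 -51.0 z [30. 39. 42.]
   -105 24 -49.0 z [35. 43. 46.]
top L 278 [-135.  115.] [70. 59.] 3
   85 12 -132.0 z [24. 28. 53.]
   91 26 -133.0 z [23. 27. 46.]
   97 30 -133.0 z [19. 30. 45.]
   103 26 -128.0 z [21. 31. 55.]
   109 30 -128.0 z [23. 33. 50.]
   115 29 -127.0 z [24. 35. 57.]
   121 27 -127.0 z [23. 37. 56.]
   127 24 -129.0 z [17. 39. 52.]
   133 29 -128.0 z [21. 39. 53.]
   139 38 -136.0 z [15. 38. 45.]
top R 220 [-128.  -51.] [43. 55.] 86
   -156 11 -61.0 z [14. 15. 17.]
   -150 18 -59.0 z [15. 18. 21.]
   -144 20 -61.0 z [16. 21. 25.]
   -138 21 -59.0 z [20. 26. 32.]
   -132 19 -58.0 z [23. 30. 32.]
   -126 24 -56.0 z [29. 31. 35.]
   -120 21 -52.0 z [33. 36. 41.]
   -114 21 -49.0 z [37. 38. 41.]
   -108 34 -51.0 z [20. 40. 47.]
   -102 31 -51.0 z [30. 52. 60.]
```

```bash
python3 - <<'E'
from plan import *
show(); print(env.hand_in())
E
```

```text
t 27.23 tcp [ 391.5 -129.8  256.5] ang 191.4 F [ 0.9 -0.  -0. ] gap 0.1 tilt [-0.  0. -1.]
the job is handed in; nothing more can be done
None
```

I wiped all four magnet pieces off the plate into the tray, stood the scraper on its sole in the tool box, let go and closed the lid. I then handed the job in at 27.2 s.

**How it was done:** The moves allow no tilting of the tool. So I pressed the scraper back about 33° in the fingers, which let its rear edge reach under the beam with the wrist clear. One pull cleared each side.

**Last checks:**
- **Plate:** it is empty except for the copper ring, which is where it started to within 2 mm.
- **Lid:** its top reads about 106–107 mm everywhere, so it is flat and shut.
- **Scraper:** before the lid closed, the block's top read 25 mm, so the scraper was flat on the box floor.
- **Forces:** the highest reading was about 22 N, when pressing the lid shut. I saw no sign of contact with the beam.
- **Bystanders:** the green ring and chrome flange look unmoved in the pictures.

**Not ideal:** two of the four pieces do not lie flat. One rests on another piece and on the side rim. The other leans on the wall by the plate. Both are at rest, with their middles well inside the tray and their ends within its outline. I left them because moving them would have meant touching them with the gripper, or opening the box again for the scraper.

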